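Gauge a sloping bore and present the gauge rod to the optical reader

TASK

Draw the plug pin out of the fixture's sloping guide tube and leave it lying in the V notch at the fixture's side. Then take the gauge rod from its cradle, push it tip first down the tube until its collar stops on the tube's mouth, and draw it back out. Finish still holding the rod, level and still, along the gap of the optical reader with its tip midway between the two lenses at their height, touching nothing but the gripper; leave the ring gauge, steel cylinder and tray where they are.

Things in the scene. Friction and masses are not known exactly. Their poses are not given: they have to be found in the camera images.
- tube: Guide tube of the fixture (fixed): steel, outer diameter 26 mm, bore 16 mm, 85 mm long. Origin: centre of its mouth (upper end), 100 mm above the table. +x points out of the mouth along the tube, 30 degrees above level; y is level. The mouth faces away from the robot; nothing stands above the tube or before its mouth except the V notch at its +y side.
- pin_grip (a point): Centre of the plug pin's grip; the pin starts fully home in the tube. +x runs along the pin from foot to grip end (out of the tube). Black square grip 16 x 16 mm, x -20 to +20 mm; round steel flange 26 mm across, 5 mm thick, its seating face at x = -25 mm; then the shaft, diameter 12 mm, 75 mm long, tapered foot. 100 g, centre of mass on the shaft 20 mm from the seating face.
- pin_shaft (a point): Middle of the plug pin's shaft, on its axis, 62.5 mm from pin_grip in -x; same axes.
- notch (a point): Parking notch: level V groove (45 degree sides, open upward, 34 mm wide, 55 mm long, ends open) on a post 100 mm to the tube's +y side. The point is where the axis of the pin's shaft comes to lie at the groove's mid-length, 85 mm above the table; V edges reach 9 mm higher. x runs along the groove, as the tube's axis seen from above. Flange and grip stay beyond the groove's end.
- gauge_grip (a point): Grip point of the gauge rod (loose, level in its cradle, axis 50 mm above the table). +x runs along it away from the tip. Square aluminium handle 18 x 18 mm, x -40 to +50 mm; steel collar, diameter 32 mm, stopping face at x = -46 mm; then steel rod, diameter 12 mm, 80 mm long, tapered tip. 190 g, centre of mass near the collar.
- gauge_collar (a point): Centre of the collar's stopping face on the gauge rod, 46 mm from gauge_grip in -x; same axes.
- gauge_tip (a point): End of the gauge rod's tip, 126 mm from gauge_grip in -x; same axes.
- beam (a point): Optical reader (fixed): two ivory heads, each 50 mm long, 36 mm wide, 135 mm high, face each other across an 80 mm gap on a base 20 mm high. The point is midway between the two lenses, 105 mm above the table. y runs from lens to lens, x along the open gap; a display box 35 mm high stands at the -x end.
- pin: The plug pin as a whole; origin at the flange's seating face, axes as pin_grip.
- gauge: The gauge rod as a whole; origin at gauge_collar, same axes.
- fixture: The inspection fixture (fixed): steel base plate 220 x 190 mm with an aluminium housing 78 mm high at the tube's lower end, the tube and the notch post; origin on the table, 20 mm behind the tube's mouth.
- cradle: Wooden cradle of the gauge rod (fixed), base 190 x 60 x 12 mm; origin on the table under its middle, x along the rod. Two forks, 12 mm thick and up to 40 mm wide, under the handle near its end (x = +85 mm) and under the rod (x = -55 mm); cheeks at most 6 mm above the rod's axis. It holds the rod loosely: lift straight up.
- reader: The optical reader as a whole; origin on the table under point beam.
- ring_gauge: Bystander: steel ring 60 mm across, 18 mm high; origin under its centre.
- standard: Bystander: upright steel cylinder 40 mm across, 50 mm high; origin under its centre.
- parts_tray: Bystander: grey open tray 120 x 160 x 30 mm; origin under its centre.
Not all that is in view belongs to the job. Several things have the shape of the cradle; the one meant has the colours described above.

How it is judged:
By the outcome, as a careful person would: the job done as asked, in the order asked, and still so for the second after the job is handed in, while the arm keeps its last pose, push and grip.
It also fails if it takes over 61 s, if anything falls off the work surface, if the arm or the gripper's body presses on something with over 40 N, if the wrist force passes 120 N, or if a joint passes its speed limit or range.

ROBOT

A 6-joint arm with a two-finger parallel gripper is mounted at the origin on the work surface. World frame = base frame: x ahead of the robot, y to its left, z up, the work surface at z = 0. Lengths are in m, angles in degrees, forces in N, time in s.
With the tool pointing down it reaches from about 0.25 to 0.725 m from the base axis. Payload 9.7 kg.
Tool frame: the origin (TCP) lies midway between the tips of the shut fingers; the grasp point (between the pads) lies 19 mm behind it (bot.pinch_z is the distance from the TCP to the grasp point, in m); z points along the fingers, x is the direction in which the jaws open and shut, and the axes are right-handed (so a half turn about z gives the same grasp; the last joint's range is limited). The gripper opens to 85 mm and grips with 20 to 120 N. Pads are 22 mm wide; open, the fingers measure 114 mm over their backs; the gripper's body (76 mm by 85 mm) begins 54 mm behind the grasp point. The pads swing forward as they close: fully open they stand 13 mm farther back than shut.
Start: joints at [66.692, 4.979, 10.078, 95.1, 0, 90], TCP at [0.218, 0.505, 0.2] pointing down, gripper open.
Joint ranges: [-179.16, 179.16], [-48.56, 103.87], [-65.8, 70.77], [-126.05, 130.52], [-82.76, 87.17], [-180, 180]. Speed limits (degrees/s): [127.2, 127.2, 147.25, 180, 180, 180].

INTERFACE

Orientations are given as [roll, pitch, yaw] about the fixed x, y, z axes, in that order (R = Rz(yaw) Ry(pitch) Rx(roll)).
In Python, from workcell import bot gives the robot as it stands. The module is installed in compiled form; this text tells all that it offers.
- The arm moves only by the shell command python3 -m pendant 'ROWS' [FORCE]. ROWS is JSON, a list of rows, each a list of 7 numbers: the shift along the tool's x, y, z scaled (see below), then the turn, a rotation vector about the tool's x, y, z scaled (see below), then the closure, from 0 (fully open) to 1 (shut). In form: [[tx, ty, tz, wx, wy, wz, jaw], ...]. A call has 1 to 12 rows; each row shifts and turns the pose as measured when the row begins, along the tool's axes as they then stand; what a row does not reach is not made up. The controller multiplies each number of a shift by 0.25 m and each number of a turn by pi rad. A row lasts 1/10 s, in which the tool goes at most 50 mm and 8.59 degrees, less where a joint would pass 70% of its speed; a pose out of reach is approached as far as the arm can. A call with a number of a shift or a turn outside -1 to 1 is refused whole. A call with a gripper value outside its range is refused whole. The fingers move at their own pace and stop on an object; FORCE is the grip in N (left out, the last holds). Time passes only in rows, so rows that do not move let the fingers close. It gives the time, the measured TCP pose, the force and the opening at its end, in the units of the state.
- bot.get_obs(): the state, without advancing time (a new reading comes with each control period).
- bot.camera(name): name is "scene" or "top" or "wrist"; returns the picture (420x560x3 uint8, red, green, blue); there is no depth.
- bot.calibration(name): a dict with "intrinsics" (3x3 intrinsics, pixels), "xyz" and "attitude" of the camera in the world. Camera axes: x right, y up, looking along -z (the intrinsics and any distortion apply to the point x, -y, -z); pixel columns grow to the right and rows downward; lengths in m; the calibration is good to about 2 mm. A picture is of the moment at which its call begins: read the wrist's pose just before it. calibration takes no time and is no camera call; for the wrist camera it gives the pose at the moment of the call.
- bot.job_done(): hands the job in, once; it reports no verdict.
The state is a dict: "time": time; "q": joint angles; "qd": joint speeds; "joint_efforts": joint torques, N m; "ee_pos": TCP position; "tcp_rot": TCP orientation; "wrist_force": force on the tool from outside, world axes, zero at the start; "torque": the same for the moment, N m; "opening": finger opening in m.
Only numpy, scipy, OpenCV 4.12 (cv2) and the standard library are available. Lean on these libraries where they do the work, as an engineer would, in place of code of your own. Each camera call takes 0.05 s, during which the arm holds its last target.

## Working session

There is one attempt and no reset: what is moved stays moved. The work goes in short steps, Python scripts to look and compute and a shell command to move; the robot and the scene stay as the last step left them, time stands still between calls to the robot, and variables do not carry over. Pictures are saved under pics/ and viewed, and the job is handed in when it is done.

```bash
mkdir -p pics; ls; python3 - <<'E'
from workcell import bot
import cv2
o=bot.get_obs(); print(o)
for n in("scene","top","wrist"):
    c=bot.calibration(n); print(n,c)
    im=bot.camera(n); cv2.imwrite(f"pics/{n}0.png",im[...,::-1])
E
```

```text
pics
{'time': 0.0, 'q': array([ 6.66916362e+01,  5.00937766e+00,  1.00338935e+01,  9.50979401e+01,
       -1.09783018e-04,  8.99996038e+01]), 'qd': array([-0.04416824,  0.01405907,  0.04818106, -0.03295896,  0.08870568,
       -0.11917165]), 'joint_efforts': array([-2.44154013e-03, -5.20398724e+01,  4.64800286e+01,  1.64280779e-02,
       -1.34488441e-04, -1.10992593e-05]), 'ee_pos': array([0.21752054, 0.50487263, 0.19979459]), 'tcp_rot': array([1.79999891e+02, 7.34243177e-02, 6.66920324e+01]), 'wrist_force': array([-0.66479949, -0.32654583,  0.10575346]), 'torque': array([ 0.01655212, -0.00602775, -0.03081453]), 'opening': 0.08543457930321603}
scene {'intrinsics': array([[411.27413639,   0.        , 282.92210659],
       [  0.        , 411.27413639, 209.05949633],
       [  0.        ,   0.        ,   1.        ]]), 'xyz': array([ 1.3378086 , -0.14349177,  0.64544059]), 'attitude': array([57.25348276, -0.63555317, 82.86420305])}
top {'intrinsics': array([[539.22137404,   0.        , 276.84439393],
       [  0.        , 539.22137404, 211.05183094],
       [  0.        ,   0.        ,   1.        ]]), 'xyz': array([ 0.25027095, -0.0187117 ,  1.47173508]), 'attitude': array([ 11.10350574,  -0.11259804, -89.98881139])}
wrist {'intrinsics': array([[328.09494015,   0.        , 269.71594097],
       [  0.        , 328.09494015, 216.51196235],
       [  0.        ,   0.        ,   1.        ]]), 'xyz': array([0.14808996, 0.53536665, 0.37384798]), 'attitude': array([-1.73332561e+01,  6.13523858e-02,  6.67270983e+01])}
```

View pics/scene0.png

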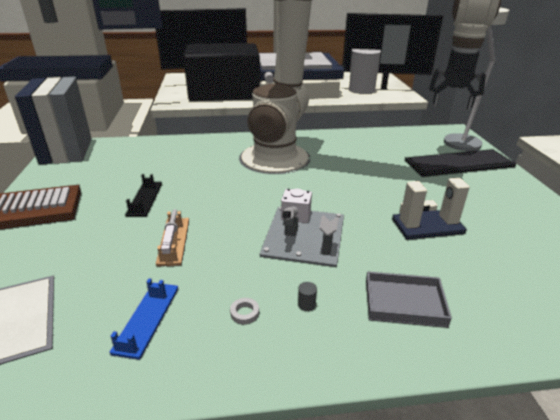

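View pics/top0.png

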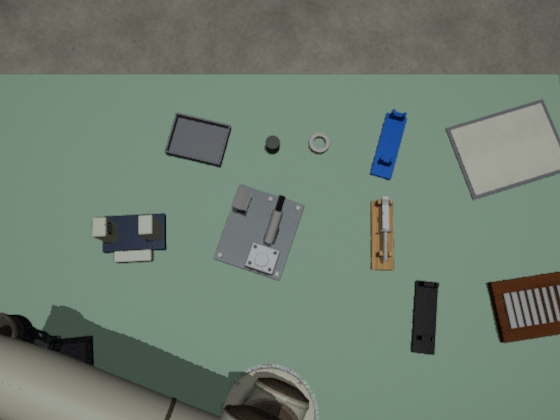

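View pics/wrist0.png

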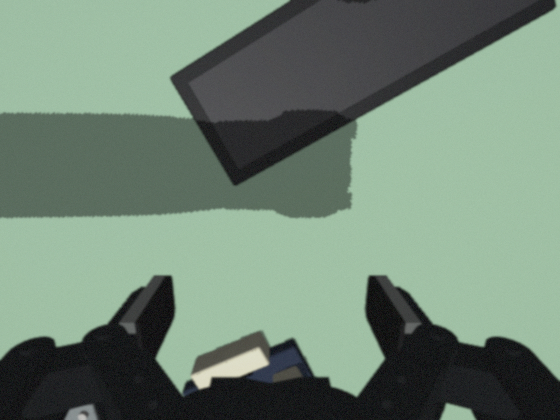

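```bash
python3 - <<'E'
import cv2
t=cv2.imread("pics/top0.png"); s=cv2.imread("pics/scene0.png")
def crop(im,r,k,n):
    x0,y0,x1,y1=r
    cv2.imwrite(n,cv2.resize(im[y0:y1,x0:x1],None,fx=k,fy=k,interpolation=cv2.INTER_CUBIC))
crop(t,(205,180,315,285),7,"pics/t_fix.png")
crop(t,(360,185,410,280),6,"pics/t_cr.png")
crop(t,(85,205,175,270),8,"pics/t_rd.png")
crop(s,(255,180,355,270),8,"pics/s_fix.png")
crop(s,(150,205,200,270),8,"pics/s_cr.png")
crop(s,(385,170,475,245),8,"pics/s_rd.png")
E
```

```text
(no output)
```

View pics/t_fix.png

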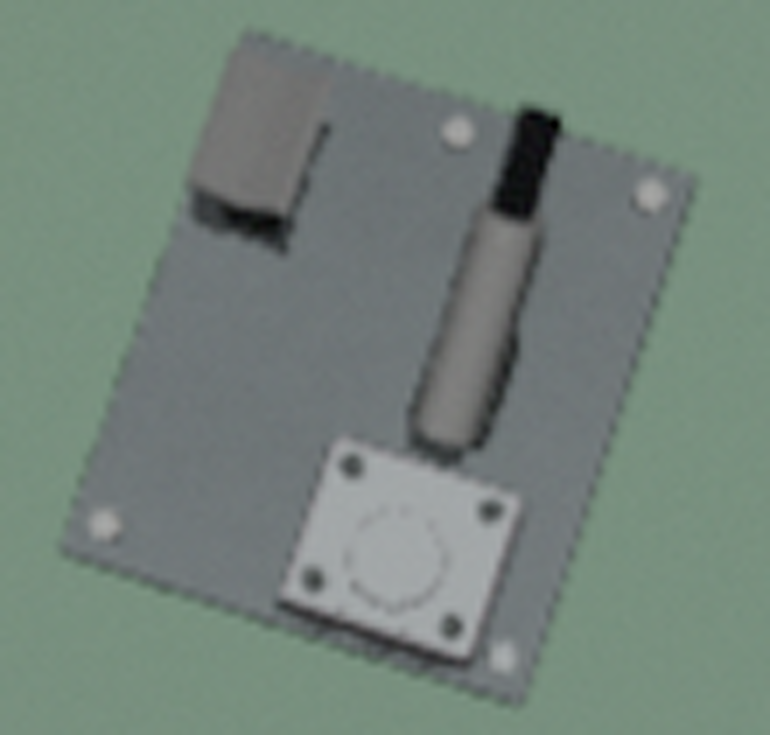

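View pics/t_cr.png

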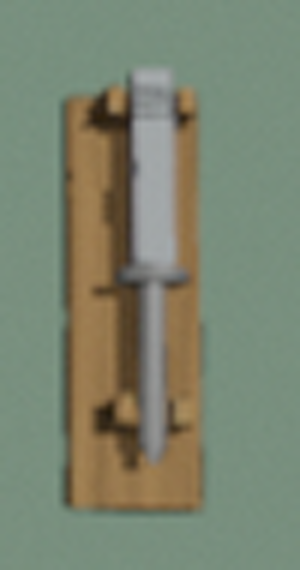

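View pics/t_rd.png

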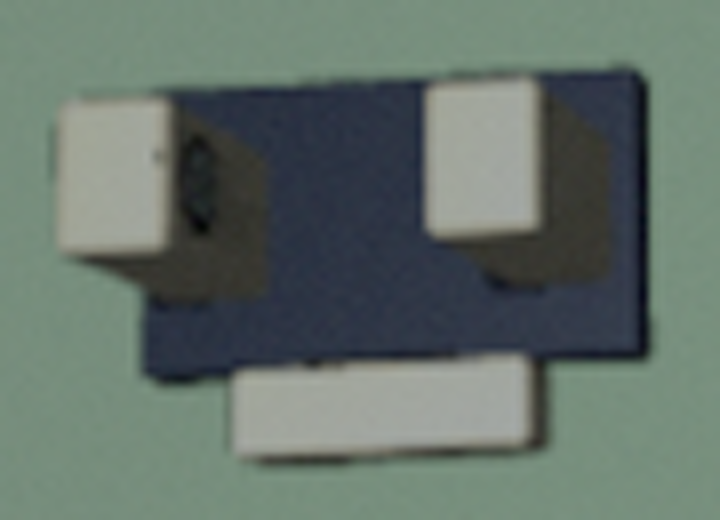

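View pics/s_fix.png

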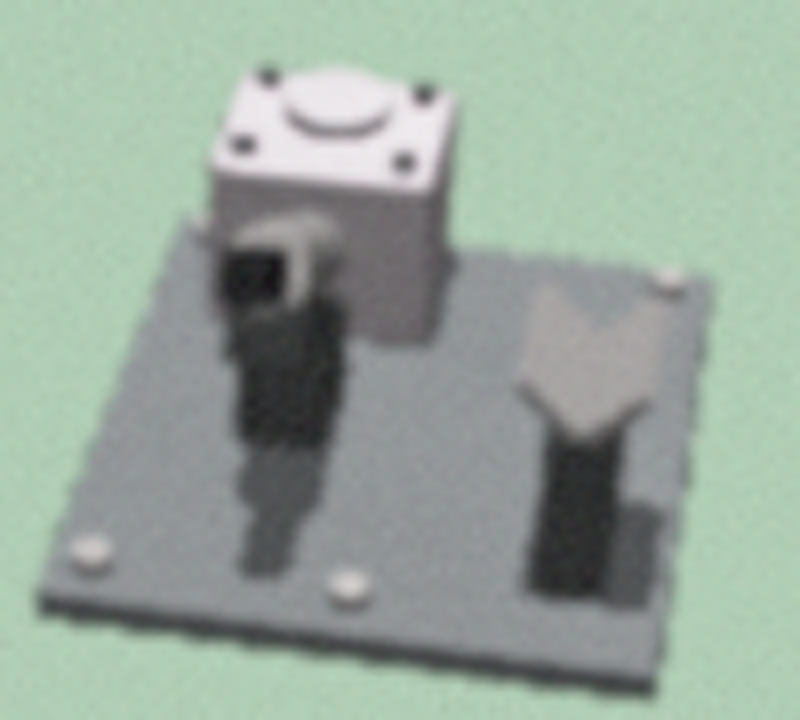

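View pics/s_rd.png

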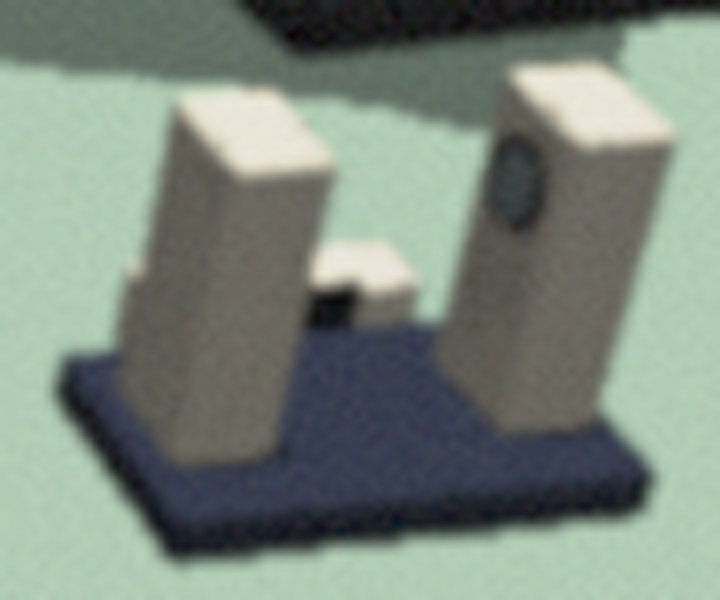

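View pics/s_cr.png

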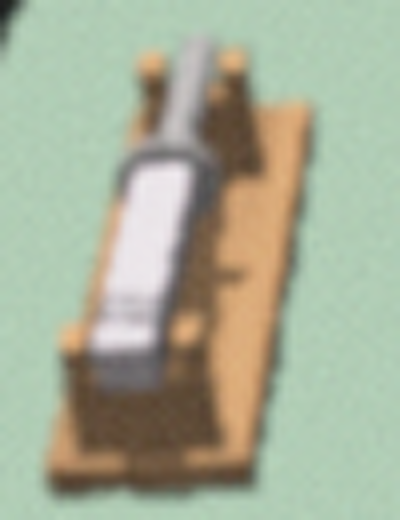

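```bash
cat > h.py <<'E'
import numpy as np, cv2
from scipy.spatial.transform import Rotation as R
def rot(a): return R.from_euler('xyz',a,degrees=True).as_matrix()
def ray(c,u,v):
    K=c['intrinsics']; d=np.linalg.solve(K,[u,v,1]); d=np.array([d[0],-d[1],-d[2]])
    return np.array(c['xyz']),rot(c['attitude'])@d
def at(c,u,v,z):
    p,d=ray(c,u,v); return p+d*(z-p[2])/d[2]
def proj(c,P):
    P=np.atleast_2d(P); q=(P-c['xyz'])@rot(c['attitude']); q=q*[1,-1,-1]
    w=q@c['intrinsics'].T; return w[:,:2]/w[:,2:]
def tri(obs):
    A=np.zeros((3,3));b=np.zeros(3)
    for c,u,v in obs:
        p,d=ray(c,u,v); d/=np.linalg.norm(d); M=np.eye(3)-np.outer(d,d); A+=M;b+=M@p
    return np.linalg.solve(A,b)
E
python3 - <<'E'
from h import *
from workcell import bot
c=bot.calibration("top"); s=bot.calibration("scene")
np.set_printoptions(precision=4,suppress=True)
def f(u,v,x0,y0,k): return ((u+.5)/k-.5+x0,(v+.5)/k-.5+y0)
T=lambda u,v,z: at(c,*f(u,v,205,180,7),z)
print("housing",[T(*p,.078) for p in((340,440),(520,495),(470,662),(280,600))], np.mean([T(*p,.078) for p in((340,440),(520,495),(470,662),(280,600))],0))
print("pinend",T(540,112,.1225+.007),"flange",T(515,213,.1025+.012))
print("tube low", T(435,440,.06))
print("notch",[T(*p,.094) for p in((240,65),(328,68),(282,212),(192,188))])
print("plate",[T(*p,.012) for p in((245,30),(698,178),(520,705),(62,548))],np.mean([T(*p,.012) for p in((245,30),(698,178),(520,705),(62,548))],0))
C=lambda u,v,z: at(c,*f(u,v,360,185,6),z)
print("cradle: end",C(152,72,.059),"collar",C(153,272,.05),"tip",C(153,460,.05))
D=lambda u,v,z: at(c,*f(u,v,85,205,8),z)
print("reader",D(115,175,.135),D(484,158,.135),(D(115,175,.135)+D(484,158,.135))/2)
for n,q in [("L",[(60,100),(170,97),(168,250),(62,253)]),("R",[(425,85),(540,80),(540,232),(430,237)])]: print(n,[D(*p,.135) for p in q])
S=lambda u,v,z,x0,y0: at(s,*f(u,v,x0,y0,8),z)
print("scene heads L(right)",[S(*p,.135,385,170) for p in((510,68),(600,62),(672,140),(588,145))])
print("scene heads R",[S(*p,.135,385,170) for p in((175,95),(270,88),(332,168),(243,178))])
print("scene house",[S(*p,.078,255,180) for p in((235,78),(455,95),(432,190),(215,165))])
print("scene grip end",S(252,278,.1225,255,180))
print("scene cradle handle end",S(125,372,.05,150,205),"tip",S(203,40,.05,150,205),"collar",S(168,165,.05,150,205))
E
```

```text
housing [array([0.4405, 0.0403, 0.078 ]), array([ 0.42  , -0.0266,  0.078 ]), array([ 0.3582, -0.0082,  0.078 ]), array([0.381 , 0.0619, 0.078 ])] [0.3999 0.0168 0.078 ]
pinend [ 0.5539 -0.0337  0.1295] flange [ 0.5194 -0.0247  0.1145]
tube low [0.443  0.0053 0.06  ]
notch [array([0.58  , 0.0783, 0.094 ]), array([0.5788, 0.0453, 0.094 ]), array([0.5238, 0.0619, 0.094 ]), array([0.5329, 0.0956, 0.094 ])]
plate [array([0.6139, 0.0823, 0.012 ]), array([ 0.5539, -0.0974,  0.012 ]), array([ 0.3469, -0.027 ,  0.012 ]), array([0.4073, 0.1504, 0.012 ])] [0.4805 0.0271 0.012 ]
cradle: end [ 0.5673 -0.3116  0.059 ] collar [ 0.4781 -0.3104  0.05  ] tip [ 0.3944 -0.3072  0.05  ]
reader [0.473  0.4254 0.135 ] [0.4785 0.3099 0.135 ] [0.4757 0.3676 0.135 ]
L [array([0.4969, 0.4442, 0.135 ]), array([0.4979, 0.4096, 0.135 ]), array([0.4492, 0.4073, 0.135 ]), array([0.4483, 0.4403, 0.135 ])]
R [array([0.5018, 0.3296, 0.135 ]), array([0.5034, 0.2934, 0.135 ]), array([0.455 , 0.2912, 0.135 ]), array([0.4534, 0.3256, 0.135 ])]
scene heads L(right) [array([0.4482, 0.4109, 0.135 ]), array([0.4474, 0.4426, 0.135 ]), array([0.4992, 0.4402, 0.135 ]), array([0.4994, 0.412 , 0.135 ])]
scene heads R [array([0.4543, 0.294 , 0.135 ]), array([0.4531, 0.3266, 0.135 ]), array([0.5047, 0.3252, 0.135 ]), array([0.5077, 0.2951, 0.135 ])]
scene house [array([ 0.3635, -0.0124,  0.078 ]), array([0.383 , 0.0611, 0.078 ]), array([0.4427, 0.0424, 0.078 ]), array([ 0.4197, -0.0262,  0.078 ])]
scene grip end [ 0.5547 -0.0323  0.1225]
scene cradle handle end [ 0.568  -0.3132  0.05  ] tip [ 0.3916 -0.3076  0.05  ] collar [ 0.4639 -0.3116  0.05  ]
```

```bash
cat >> h.py <<'E'
from scipy.linalg import logm,expm
def mat(p,Rm):
    T=np.eye(4);T[:3,:3]=Rm;T[:3,3]=p;return T
PZ=.019
def frame(xd_yaw,pitch,flip=False):
    """tool orientation: object's +x (yaw, elevation pitch deg) = tool y ; tool x = level left"""
    a,b=np.radians([xd_yaw,pitch])
    d=np.array([np.cos(b)*np.cos(a),np.cos(b)*np.sin(a),np.sin(b)])
    x=np.array([-np.sin(a),np.cos(a),0]); z=np.cross(x,d)
    return np.stack([x,d,z],1)
def cur(bot):
    o=bot.get_obs(); return mat(o['ee_pos'],rot(o['tcp_rot'])),o
def plan(bot,pinch,Rm,N=None,jaw=0):
    T0,o=cur(bot); T1=mat(np.array(pinch)-0+Rm[:,2]*PZ,Rm)
    D=np.linalg.inv(T0)@T1
    rv=R.from_matrix(D[:3,:3]).as_rotvec()
    dist=np.linalg.norm(D[:3,3]);ang=np.degrees(np.linalg.norm(rv))
    if N is None: N=int(np.ceil(max(dist/.040,ang/7.5,1)))
    S=expm(np.real(logm(D))/N); 
    row=np.r_[S[:3,3]/.25,R.from_matrix(S[:3,:3]).as_rotvec()/np.pi,jaw]
    print("dist %.1fmm ang %.2f N=%d row"%(dist*1e3,ang,N),[float(v) for v in np.round(row,4)])
    print(" whole shift mm",np.round(D[:3,3]*1e3,1),"rot deg",np.round(np.degrees(rv),2))
    return row
E
python3 - <<'E'
from h import *
from workcell import bot
F=frame(-18.3,30); g=np.array([.5382,-.0269,.1125])
print(F, bot.pinch_z)
plan(bot,g-F[:,2]*.10,F)
E
```

```text
[[ 0.31399246  0.82222658  0.47471274]
 [ 0.94942548 -0.27192544 -0.15699623]
 [ 0.          0.5        -0.8660254 ]] 0.0187
dist 591.1mm ang 30.41 N=15 row [-0.1024, 0.1166, 0.0335, -0.0111, 0.0005, -0.0018, 0.0]
 whole shift mm [-365.1  464.6   17.7] rot deg [-29.98   1.37  -4.88]
```

```bash
python3 -m pendant '[[-0.102,0.117,0.033,-0.011,0,-0.002,0],[-0.102,0.117,0.033,-0.011,0,-0.002,0],[-0.102,0.117,0.033,-0.011,0,-0.002,0],[-0.102,0.117,0.033,-0.011,0,-0.002,0],[-0.102,0.117,0.033,-0.011,0,-0.002,0],[-0.102,0.117,0.033,-0.011,0,-0.002,0],[-0.102,0.117,0.033,-0.011,0,-0.002,0],[-0.102,0.117,0.033,-0.011,0,-0.002,0],[-0.102,0.117,0.033,-0.011,0,-0.002,0],[-0.102,0.117,0.033,-0.011,0,-0.002,0]]' 60; python3 - <<'E'
from h import *
from workcell import bot
F=frame(-18.3,30); g=np.array([.5382,-.0269,.1125])
plan(bot,g-F[:,2]*.10,F)
o=bot.get_obs();print(o['q'],o['wrist_force'])
E
```

```text
time: 1.15
ee_pos: [0.4065, 0.1468, 0.1614]
tcp_rot: [159.6, 1.2, 70.7]
wrist_force: [0.3, -0.4, 0.4]
opening: 0.0854
dist 187.2mm ang 9.70 N=5 row [-0.0978, 0.109, 0.0317, -0.0106, 0.0016, -0.0004, 0.0]
 whole shift mm [-121.5  138.8   31.6] rot deg [-9.58  1.48 -0.39]
[ 31.80844451 -26.68755159 -23.72265718  80.66377469 -16.47485954
  49.08820493] [ 0.30766834 -0.38818278  0.44868948]
```

```bash
python3 -m pendant '[[-0.097,0.109,0.025,-0.011,0.002,0,0],[-0.097,0.109,0.025,-0.011,0.002,0,0],[-0.097,0.109,0.03,-0.011,0.002,0,0],[-0.097,0.109,0.03,-0.011,0.002,0,0],[-0.097,0.109,0.03,-0.011,0.002,0,0],[0,0,0,0,0,0,0]]'; python3 - <<'E'
from h import *
from workcell import bot
F=frame(-18.3,30); g=np.array([.5382,-.0269,.1125])
plan(bot,g-F[:,2]*.10,F)
o=bot.get_obs();print(o['q'],o['wrist_force'])
np.save('c1.npy',bot.calibration('wrist'),allow_pickle=True)
im=bot.camera('wrist');cv2.imwrite('pics/w1.png',im[...,::-1])
E
```

```text
time: 1.75
ee_pos: [0.5004, -0.0237, 0.188]
tcp_rot: [149.1, -0.3, 71.3]
wrist_force: [-0.7, -0.3, -1.1]
opening: 0.0853
dist 10.9mm ang 1.05 N=1 row [0.0351, -0.0236, 0.0113, 0.0051, -0.0006, -0.0027, 0.0]
 whole shift mm [ 8.8 -5.9  2.8] rot deg [ 0.92 -0.12 -0.49]
[  4.40880582 -34.32359258 -29.64835666  65.71418538 -11.33597866
  20.22938106] [-0.68544183 -0.27745383 -1.06869204]
```

View pics/w1.png

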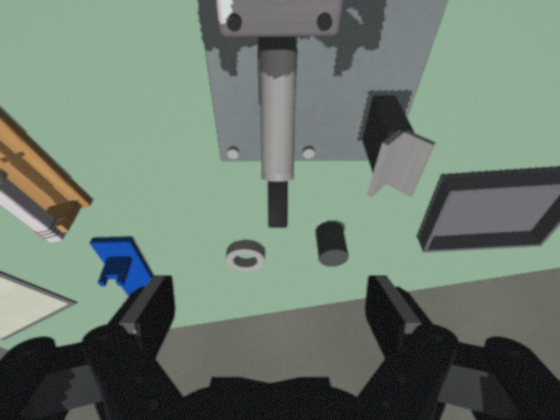

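```bash
cat > ov.py <<'E'
from h import *
def tubeT(m,psi):
    a=np.radians(psi); Fm=frame(psi,30); 
    return mat(m,np.stack([Fm[:,1],Fm[:,0],-Fm[:,2]],1))  # x out, y level, z up-ish
def ln(im,c,P,col,k,o):
    q=(proj(c,P)-o+.5)*k-.5
    cv2.polylines(im,[np.round(q*8).astype(int).reshape(-1,1,2)],False,col,1,cv2.LINE_AA,3)
def tr(T,P): return np.asarray(P)@T[:3,:3].T+T[:3,3]
def circ(x,r,n=25):
    t=np.linspace(0,2*np.pi,n);return np.c_[np.full(n,x),r*np.cos(t),r*np.sin(t)]
def box(x0,x1,h):
    P=[]
    for x in(x0,x1): P.append([[x,a*h,b*h] for a,b in((1,1),(1,-1),(-1,-1),(-1,1),(1,1))])
    return P+[[[x0,a*h,b*h],[x1,a*h,b*h]] for a in(1,-1) for b in(1,-1)]
def overlay(img,c,T,notch,roi,k,out,tubex=True):
    x0,y0,x1,y1=roi;o=np.array([x0,y0])
    im=cv2.resize(img[y0:y1,x0:x1],None,fx=k,fy=k,interpolation=cv2.INTER_CUBIC)
    for x in(0,.005,-.085): ln(im,c,tr(T,circ(x,.013)),(0,0,255),k,o)
    for P in box(.005,.045,.008): ln(im,c,tr(T,P),(0,255,255),k,o)
    if notch is not None:
        for P in notch: ln(im,c,P,(255,0,255),k,o)
    cv2.imwrite(out,im)
def notchP(n,psi):
    a=np.radians(psi);X=np.array([np.cos(a),np.sin(a),0]);Y=np.array([-X[1],X[0],0]);Z=np.array([0,0,1])
    f=lambda x,y,z:n+x*X+y*Y+z*Z
    b=-.008
    out=[]
    for x in(-.0275,.0275): out.append(np.array([f(x,-.017,.009),f(x,0,-.008),f(x,.017,.009)]))
    for y,z in((-.017,.009),(0,-.008),(.017,.009)): out.append(np.array([f(-.0275,y,z),f(.0275,y,z)]))
    return out
E
python3 - <<'E'
from ov import *
c=np.load('c1.npy',allow_pickle=True).item()
im=cv2.imread('pics/w1.png')
m=np.array([.5177,-.0201,.1]);T=tubeT(m,-18.3)
n=np.array([.5539,.0703,.085])
overlay(im,c,T,notchP(n,-18.3),(240,20,440,240),3,'pics/o1.png')
from workcell import bot
top=cv2.imread('pics/top0.png');sc=cv2.imread('pics/scene0.png')
overlay(top,bot.calibration('top'),T,notchP(n,-18.3),(205,180,315,285),6,'pics/o1t.png')
overlay(sc,bot.calibration('scene'),T,notchP(n,-18.3),(255,180,355,270),7,'pics/o1s.png')
E
```

```text
(no output)
```

View pics/o1.png

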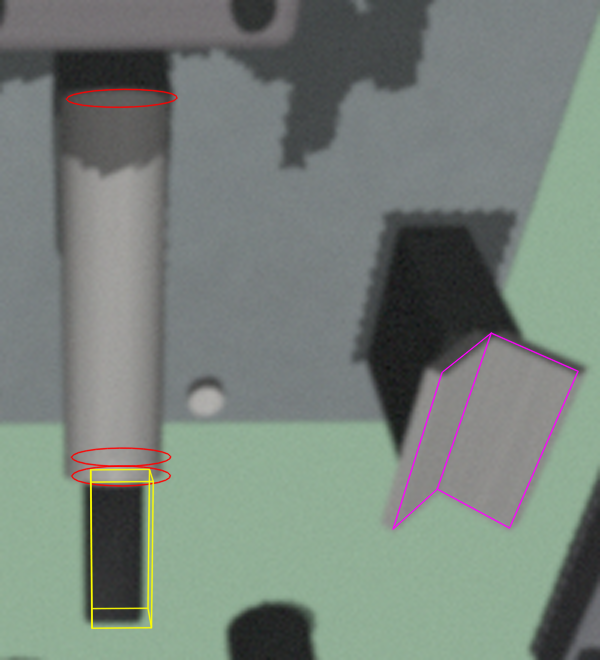

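View pics/o1t.png

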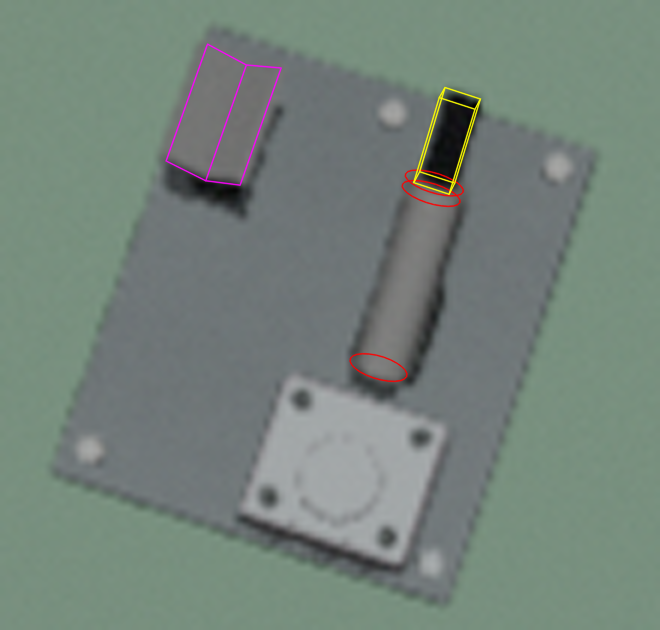

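View pics/o1s.png

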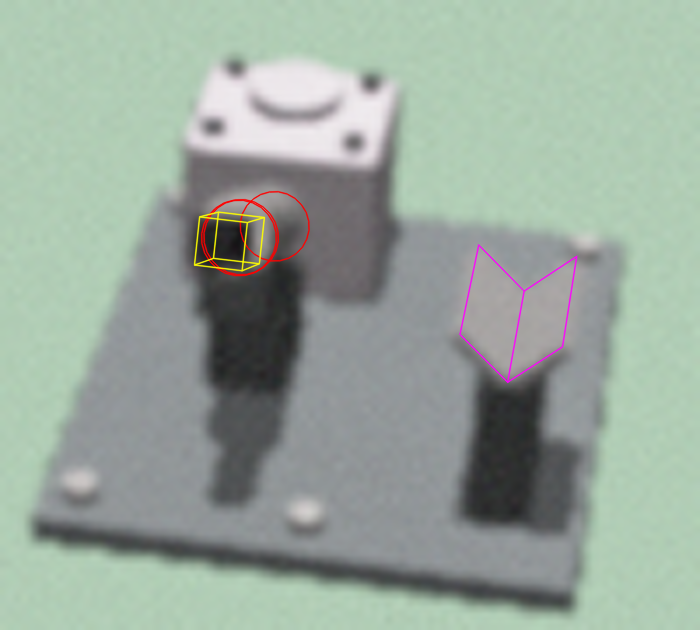

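```bash
python3 - <<'E'
from h import *
from workcell import bot
F=frame(-18.3,30); g=np.array([.5377,-.0288,.1125])
plan(bot,g-F[:,2]*.05,F)
E
```

```text
dist 53.5mm ang 0.94 N=2 row [0.0116, -0.0102, 0.106, 0.0022, -0.0004, -0.0013, 0.0]
 whole shift mm [ 5.7 -5.3 53. ] rot deg [ 0.81 -0.13 -0.47]
```

```bash
python3 -m pendant '[[0.012,-0.01,0.106,0.002,0,-0.001,0],[0.012,-0.01,0.106,0.002,0,-0.001,0],[0,0,0,0,0,0,0]]'; python3 - <<'E'
from ov import *
from workcell import bot
F=frame(-18.3,30); g=np.array([.5377,-.0288,.1125])
plan(bot,g,F)
c=bot.calibration('wrist')
im=bot.camera('wrist')[...,::-1].copy();cv2.imwrite('pics/w2.png',im)
overlay(im,c,tubeT(np.array([.5171,-.022,.1]),-18.3),notchP(np.array([.5539,.0703,.085]),-18.3),(180,0,440,300),2.5,'pics/o2.png')
E
```

```text
time: 2.1
ee_pos: [0.523, -0.0224, 0.1385]
tcp_rot: [150.0, -0.2, 71.7]
wrist_force: [-0.7, 1.0, -0.4]
opening: 0.0853
dist 49.5mm ang 0.23 N=2 row [-0.0031, 0.0016, 0.099, 0.0001, -0.0005, -0.0004, 0.0]
 whole shift mm [-1.6  0.8 49.5] rot deg [ 0.03 -0.19 -0.13]
```

View pics/o2.png

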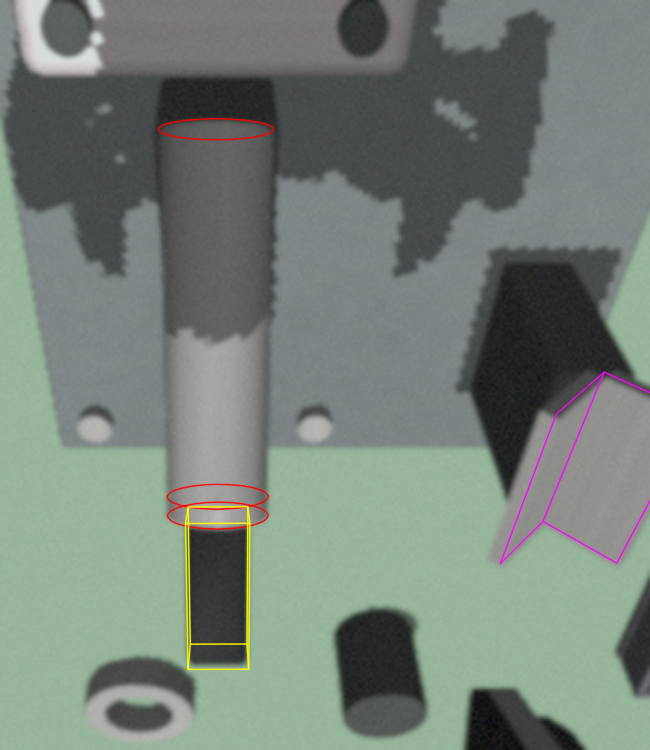

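```bash
python3 -m pendant '[[-0.003,0.002,0.1,0,-0.001,0,0],[-0.003,0.002,0.1,0,-0.001,0,0],[0,0,0,0,0,0,1],[0,0,0,0,0,0,1],[0,0,0,0,0,0,1],[0,0,0,0,0,0,1],[0,0,0,0,0,0,1],[0,0,0,0,0,0,1]]' 80; python3 - <<'E'
from ov import *
from workcell import bot
F=frame(-18.3,30); g=np.array([.5377,-.0288,.1125])
plan(bot,g,F)
im=bot.camera('wrist')[...,::-1].copy();cv2.imwrite('pics/w3.png',im)
print(bot.get_obs()['torque'])
E
```

```text
time: 2.95
ee_pos: [0.5487, -0.0274, 0.1079]
tcp_rot: [149.4, -0.2, 71.8]
wrist_force: [-0.1, 0.2, 0.2]
opening: 0.0
dist 12.8mm ang 0.67 N=1 row [-0.0192, -0.026, 0.0396, 0.0035, -0.0012, -0.0001, 0.0]
 whole shift mm [-4.8 -6.5  9.9] rot deg [ 0.64 -0.21 -0.02]
[0.12821225 0.36579387 0.01295673]
```

View pics/w3.png

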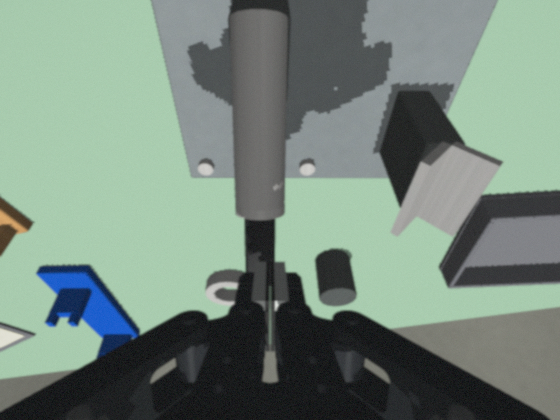

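```bash
python3 - <<'E'
from ov import *
from workcell import bot
im=bot.camera('scene')[...,::-1].copy()
cv2.imwrite('pics/s4.png',cv2.resize(im[130:270,240:380],None,fx=5,fy=5,interpolation=cv2.INTER_CUBIC)[:600])
w=cv2.imread('pics/w3.png')
overlay(w,bot.calibration('wrist'),tubeT(np.array([.5171,-.022,.1]),-18.3),None,(180,130,380,330),3,'pics/o3.png')
print(bot.get_obs())
E
```

```text
{'time': 3.05, 'q': array([  3.17945886, -27.3233793 , -34.34102922,  54.0724992 ,
       -10.56000308,  18.71275732]), 'qd': array([ 0.00342209,  0.32349217, -0.24516854, -0.05343968,  0.10316612,
       -0.07385176]), 'joint_efforts': array([ 6.13229396e-02, -2.32822341e+01,  5.23986483e+01, -5.26563317e+00,
       -5.20617329e-01,  4.13808448e-03]), 'ee_pos': array([ 0.54870378, -0.02748438,  0.10759359]), 'tcp_rot': array([149.37949713,  -0.18049736,  71.78675795]), 'wrist_force': array([-0.4300676 , -0.14398589, -0.20966874]), 'torque': array([0.09926716, 0.42987411, 0.02634455]), 'opening': -5.6994305434048615e-05}
```

View pics/s4.png

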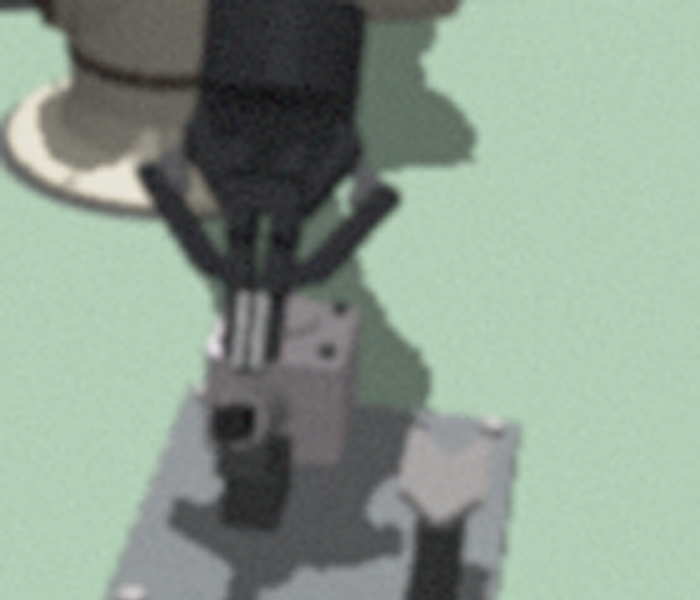

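View pics/o3.png

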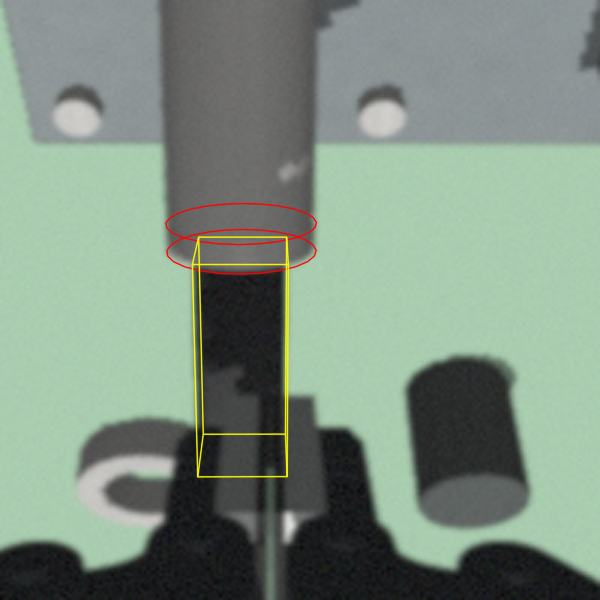

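```bash
python3 - <<'E'
from ov import *
from workcell import bot
T,o=cur(bot)
p=o['ee_pos']; z=T[:3,2]
print(z)
for d in(0,-.019,-.04,-.06):
    print(d,p+z*d,proj(bot.calibration('scene'),p+z*d),proj(bot.calibration('wrist'),p+z*d),proj(bot.calibration('top'),p+z*d))
c=bot.calibration('wrist');print(c['xyz'],c['attitude'])
im=bot.camera('top')[...,::-1].copy()
cv2.imwrite('pics/t4.png',cv2.resize(im[150:270,200:320],None,fx=5,fy=5,interpolation=cv2.INTER_CUBIC))
E
```

```text
[ 0.48467824 -0.15662425 -0.86055555]
0 [ 0.54870378 -0.02748438  0.10759359] [[287.67685024 218.11103486]] [[269.03059925 251.73675484]] [[279.21979235 199.4134569 ]]
-0.019 [ 0.5394949  -0.02450852  0.12394414] [[288.53282171 210.03903237]] [[268.96928382 266.38836748]] [[278.0981321 201.5657319]]
-0.04 [ 0.52931665 -0.02121941  0.14201581] [[289.48063158 201.10097332]] [[268.88430068 286.69549021]] [[276.8241614  204.01026472]]
-0.06 [ 0.51962309 -0.01808692  0.15922692] [[290.38500711 192.57250982]] [[268.77922726 311.80328415]] [[275.57602608 206.40522383]]
[0.402834   0.02046019 0.21881224] [-47.95534108  -0.18157967  71.82072131]
```

View pics/t4.png

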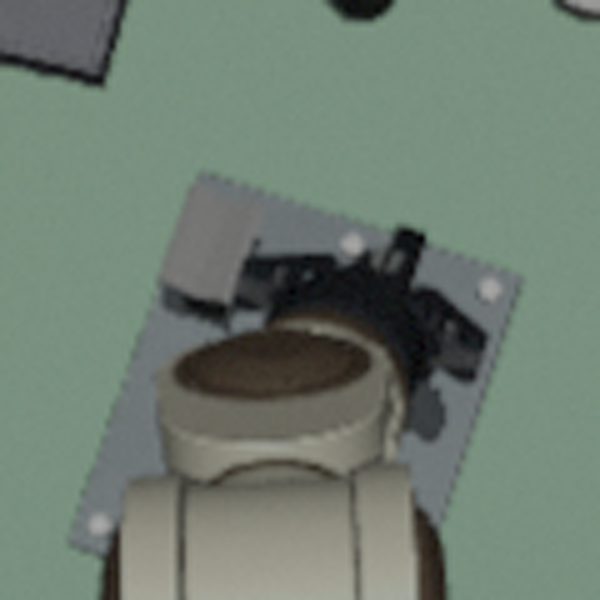

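```bash
python3 - <<'E'
from ov import *
from workcell import bot
T,o=cur(bot)
def draw(im,c,roi,k,out):
    x0,y0,x1,y1=roi;oo=np.array([x0,y0])
    v=cv2.resize(im[y0:y1,x0:x1],None,fx=k,fy=k,interpolation=cv2.INTER_CUBIC)
    for d,col in((0,(0,0,255)),(-.019,(0,255,0)),(-.035,(255,0,0))):
        ln(v,c,tr(T,[[-.01,-.011,d],[.01,-.011,d],[.01,.011,d],[-.01,.011,d],[-.01,-.011,d]]),col,k,oo)
    cv2.imwrite(out,v)
im=bot.camera('wrist')[...,::-1].copy(); draw(im,bot.calibration('wrist'),(210,210,330,330),5,'pics/d_w.png')
im=bot.camera('scene')[...,::-1].copy(); draw(im,bot.calibration('scene'),(250,160,330,240),7,'pics/d_s.png')
E
```

View pics/d_w.png

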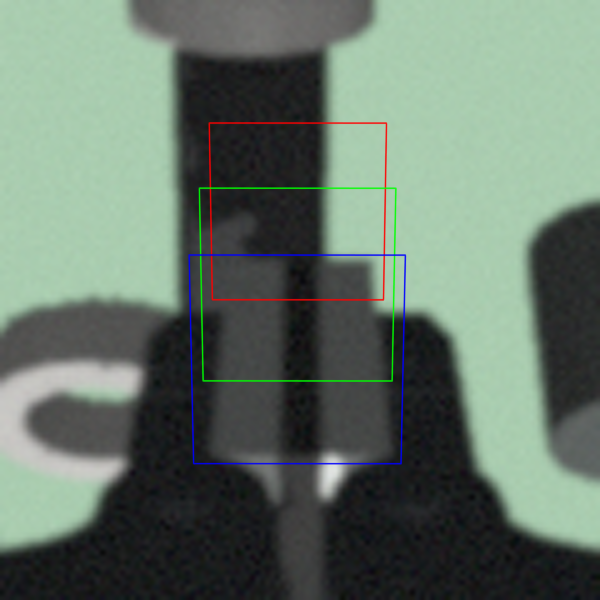

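View pics/d_s.png

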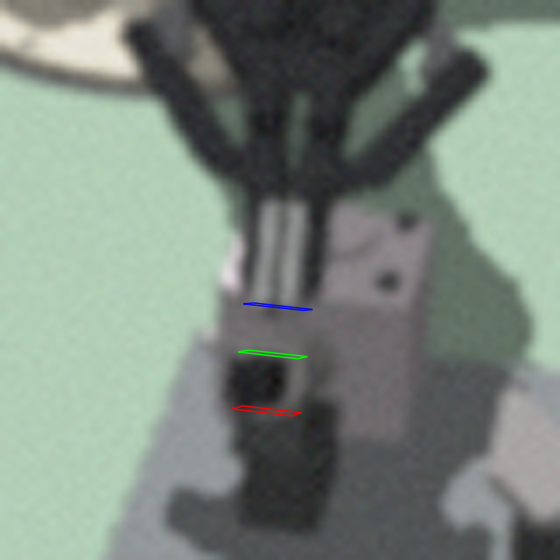

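```bash
sed -i 's/^PZ=.*/PZ=.056/' h.py; python3 -m pendant '[[-0.01,-0.013,0,0.002,-0.001,0,0],[-0.01,-0.013,0,0.002,-0.001,0,0],[0,0,0,0,0,0,0],[0,0,0,0,0,0,0],[0,0,0,0,0,0,0]]'; python3 - <<'E'
from ov import *
from workcell import bot
F=frame(-18.3,30); g=np.array([.5377,-.0288,.1125])
plan(bot,g,F)
E
```

```text
time: 3.7
ee_pos: [0.5407, -0.031, 0.1028]
tcp_rot: [150.3, 0.2, 71.6]
wrist_force: [0.3, -0.3, -0.9]
opening: 0.0726
dist 45.9mm ang 0.36 N=2 row [0.0027, 0.004, 0.0916, -0.0008, 0.0007, -0.0001, 0.0]
 whole shift mm [ 1.4  2.  45.8] rot deg [-0.27  0.24 -0.02]
```

```bash
python3 -m pendant '[[0.001,0.002,0.06,0,0,0,0],[0.002,0.003,0.06,0,0,0,0],[0.002,0.003,0.06,0,0,0,0],[0,0,0,0,0,0,0]]'; python3 - <<'E'
from ov import *
from workcell import bot
F=frame(-18.3,30); g=np.array([.5377,-.0288,.1125])
plan(bot,g,F)
E
```

```text
time: 4.1
ee_pos: [0.5652, -0.0376, 0.0647]
tcp_rot: [150.2, 0.2, 71.6]
wrist_force: [-1.1, 1.1, 0.1]
opening: 0.0853
dist 1.2mm ang 0.25 N=1 row [-0.0009, -0.0045, 0.0007, -0.0008, 0.0011, -0.0002, 0.0]
 whole shift mm [-0.2 -1.1  0.2] rot deg [-0.15  0.19 -0.03]
```

```bash
python3 -m pendant '[[0,-0.004,0,-0.001,0.001,0,0],[0,0,0,0,0,0,1],[0,0,0,0,0,0,1],[0,0,0,0,0,0,1],[0,0,0,0,0,0,1],[0,0,0,0,0,0,1]]' 80; python3 - <<'E'
from ov import *
from workcell import bot
F=frame(-18.3,30); g=np.array([.5377,-.0288,.1125])
plan(bot,g,F)
im=bot.camera('wrist')[...,::-1].copy();
overlay(im,bot.calibration('wrist'),tubeT(np.array([.5171,-.022,.1]),-18.3),None,(180,130,380,330),3,'pics/o5.png')
E
```

```text
time: 4.7
ee_pos: [0.5645, -0.0371, 0.0673]
tcp_rot: [149.8, -0.1, 71.7]
wrist_force: [-3.2, -0.0, 1.1]
opening: 0.015
dist 3.3mm ang 0.22 N=1 row [-0.0022, -0.0068, 0.0113, 0.0012, -0.0003, -0.0003, 0.0]
 whole shift mm [-0.5 -1.7  2.8] rot deg [ 0.21 -0.05 -0.05]
```

View pics/o5.png

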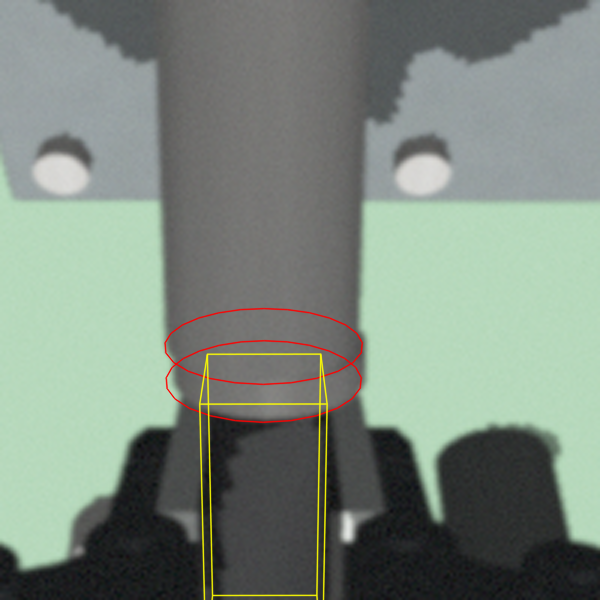

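```bash
python3 -m pendant '[[0,0.06,0,0,0,0,1],[0,0.06,0,0,0,0,1],[0,0,0,0,0,0,1]]'; python3 - <<'E'
from ov import *
from workcell import bot
F=frame(-18.3,30); g=np.array([.5377,-.0288,.1125])
plan(bot,g+.1*F[:,1],F)
E
```

```text
time: 5.05
ee_pos: [0.5886, -0.045, 0.0821]
tcp_rot: [149.9, -0.1, 71.7]
wrist_force: [-0.3, 1.0, -0.4]
opening: 0.0148
dist 69.0mm ang 0.10 N=2 row [-0.0012, 0.1379, 0.006, 0.0002, -0.0002, -0.0, 0.0]
 whole shift mm [-0.6 68.9  3. ] rot deg [ 0.08 -0.06 -0.  ]
```

```bash
python3 -m pendant '[[0,0.07,0,0,0,0,1],[0,0.07,0,0,0,0,1],[0,0.07,0,0,0,0,1],[0,0.07,0,0,0,0,1],[0,0,0,0,0,0,1]]'; python3 - <<'E'
from ov import *
from workcell import bot
T,o=cur(bot); g=o['ee_pos']-T[:3,2]*PZ; print("pin grip at",g)
F=frame(-18.3,30); 
g0=np.array([.5377,-.0288,.1125]); print((g-g0)@F)
im=bot.camera('wrist')[...,::-1].copy();cv2.imwrite('pics/w6.png',im)
im=bot.camera('scene')[...,::-1].copy();cv2.imwrite('pics/s6.png',cv2.resize(im[130:270,240:380],None,fx=4,fy=4))
E
```

```text
time: 5.55
ee_pos: [0.6442, -0.0637, 0.1139]
tcp_rot: [150.3, 0.0, 71.8]
wrist_force: [-0.5, 0.5, -0.1]
opening: 0.015
pin grip at [ 0.61784533 -0.05496326  0.16251476]
[ 0.00032496  0.09801946 -0.00116051]
```

View pics/w6.png

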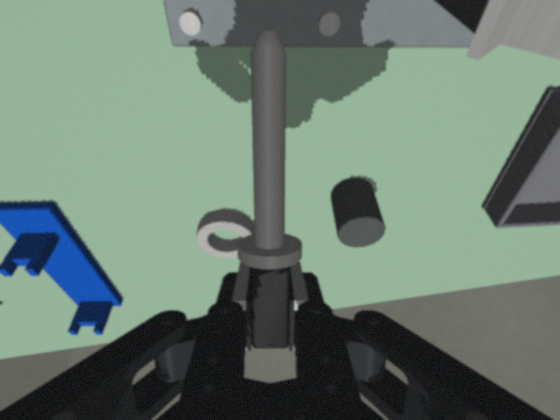

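View pics/s6.png

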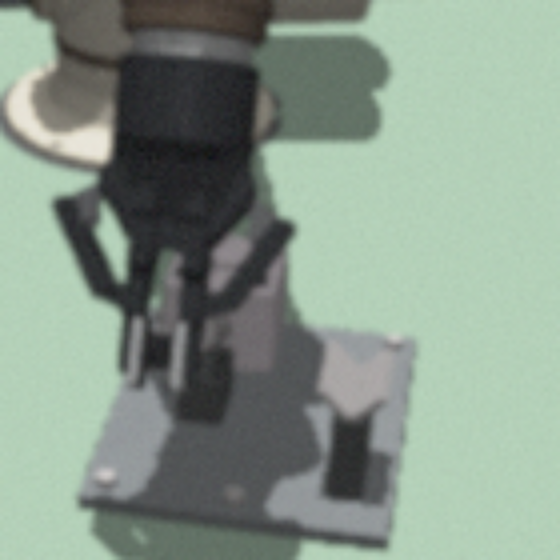

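```bash
cat >> ov.py <<'E'
def partT(T,oy,pz,pitch=0,ox=0,yaw=0):
    # part frame: x along tool y, y along tool x, z = -tool z ; origin at grip
    H=mat([ox,oy,-pz],np.array([[0,1,0],[1,0,0],[0,0,-1.]]))
    L=mat([0,0,0],rot([0,-pitch,yaw]))
    return T@H@L
PIN=[circ(-.025,.013),circ(-.020,.013),circ(-.0625,.006),circ(-.085,.006),circ(-.1,.0)]+box(-.02,.02,.008)
GA=[circ(-.046,.016),circ(-.040,.016),circ(-.08,.006),circ(-.115,.006),circ(-.126,.0)]+box(-.04,.05,.009)
def drawpart(img,c,T,lines,roi,k,out,col=(0,255,255)):
    x0,y0,x1,y1=roi;o=np.array([x0,y0])
    im=cv2.resize(img[y0:y1,x0:x1],None,fx=k,fy=k,interpolation=cv2.INTER_CUBIC)
    for P in lines: ln(im,c,tr(T,P),col,k,o)
    ln(im,c,tr(T,[[-.1,0,0],[0,0,0]]),(0,0,255),k,o)
    cv2.imwrite(out,im)
E
python3 - <<'E'
from ov import *
from workcell import bot
T,o=cur(bot); im=cv2.imread('pics/w6.png'); c=bot.calibration('wrist')
for i,(oy,pz,pt) in enumerate([(0,.056,0)]):
    P=partT(T,oy,pz,pt); print(proj(c,tr(P,[[-.1,0,0],[-.025,0,0],[.02,0,.008]])))
    drawpart(im,c,P,PIN,(180,0,380,360),2,'pics/p6.png')
E
```

```text
[[268.72724201  34.14760339]
 [268.80288963 250.14930516]
 [268.7922398  360.2208625 ]]
```

View pics/p6.png

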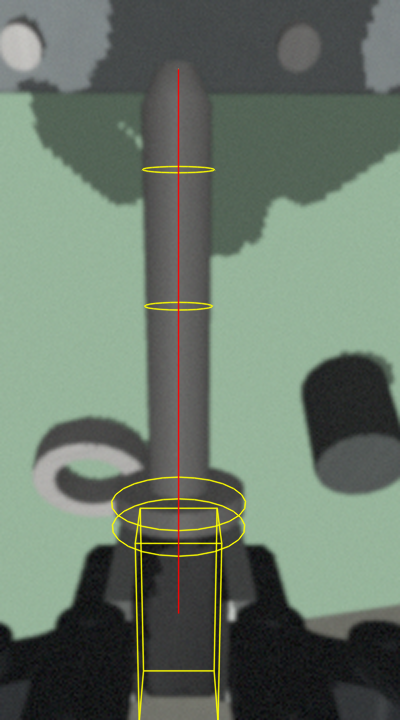

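```bash
python3 - <<'E'
from ov import *
from workcell import bot
T,o=cur(bot); im=cv2.imread('pics/w6.png'); c=bot.calibration('wrist')
A=[]
for i,(oy,pz,pt,ox) in enumerate([(0.001,.050,0,-.0003),(0.003,.046,0,-.0003)]):
    P=partT(T,oy,pz,pt,ox); print(proj(c,tr(P,[[-.1,0,0],[-.025,0,0],[.02,0,.008]])))
    drawpart(im,c,P,PIN,(180,0,380,360),2,'pics/p.png');A.append(cv2.imread('pics/p.png')[:600])
cv2.imwrite('pics/p6b.png',np.hstack(A))
E
```

```text
[[267.88965311  41.56456787]
 [268.10193971 246.58726626]
 [268.12076362 352.04889602]]
[[267.95311332  50.27312151]
 [268.14834043 247.33066847]
 [268.16472495 349.52563573]]
```

View pics/p6b.png

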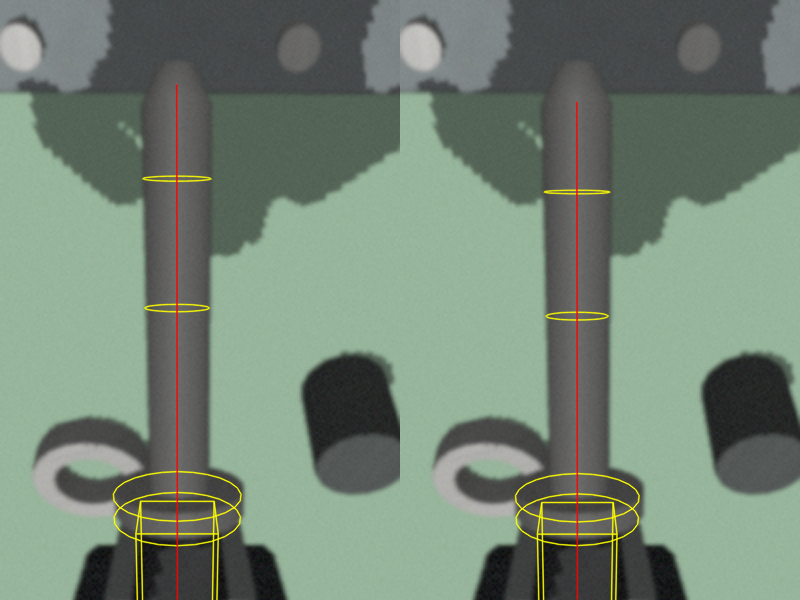

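```bash
cat >> ov.py <<'E'
from scipy.optimize import least_squares
def edge_pts(c,P,xs,r):
    """silhouette points of a cylinder at axial xs"""
    Ci=np.linalg.inv(P)@np.r_[c['xyz'],1]; 
    phi=np.arctan2(Ci[2],Ci[1]); d=np.hypot(Ci[1],Ci[2]); b=np.arccos(r/d)
    L=[];Rr=[]
    for s,l in((b,L),(-b,Rr)):
        a=phi+s; l+= [[x,r*np.cos(a),r*np.sin(a)] for x in xs]
    return proj(c,tr(P,L)),proj(c,tr(P,Rr))
def fitpin(c,T,rows,eL,eR,tip,fl,fr,fbot=None,shaft=(-.09,-.03),xt=-.1,xf=(-.025,-.020),rf=.013,rs=.006,p0=(0,.05,0,0,0)):
    def res(p):
        P=partT(T,p[0],p[1],p[2],p[3],p[4]); xs=np.linspace(*shaft,40)
        A,B=edge_pts(c,P,xs,rs)
        if A[:,0].mean()>B[:,0].mean(): A,B=B,A
        f=lambda Q:np.interp(rows,*zip(*sorted(zip(Q[:,1],Q[:,0]))))
        r=list(f(A)-eL)+list(f(B)-eR)
        r.append(proj(c,tr(P,[[xt,0,0]]))[0,1]-tip)
        C=np.vstack([proj(c,tr(P,circ(x,rf,91))) for x in xf])
        r+= [C[:,0].min()-fl,C[:,0].max()-fr]
        if fbot is not None: r.append(C[:,1].max()-fbot)
        return np.array(r)
    s=least_squares(res,p0,x_scale=[.001,.001,.5,.001,.5]);print("oy,pz,pitch,ox,yaw",np.round(s.x,4),"res",np.round(s.fun,1));return s.x
E
python3 - <<'E'
from ov import *
from workcell import bot
im=cv2.imread('pics/w6.png')
g=cv2.GaussianBlur(im,(0,0),1).astype(float)
for r in (80,90,110,130,150,170,190,205):
    l=g[r].sum(1); print(r,[int(v) for v in l[244:296]])
print([int(v) for v in g[:,268].sum(1)[20:45]]);print([int(v) for v in g[:,272].sum(1)[225:300]])
for r in(240,246,250,255,260): print(r,[int(v) for v in g[r].sum(1)[230:308]])
E
```

```text
80 [271, 270, 270, 270, 268, 262, 249, 234, 226, 229, 234, 241, 249, 257, 263, 270, 276, 281, 287, 295, 301, 307, 312, 315, 314, 310, 305, 302, 297, 292, 286, 283, 281, 277, 272, 266, 261, 255, 247, 239, 234, 239, 250, 261, 268, 271, 271, 271, 271, 269, 269, 271]
90 [270, 271, 272, 272, 270, 262, 249, 233, 224, 225, 234, 241, 248, 256, 264, 270, 276, 282, 287, 293, 298, 304, 310, 313, 313, 311, 307, 303, 298, 293, 291, 287, 283, 280, 275, 268, 262, 254, 247, 239, 235, 239, 251, 262, 268, 270, 271, 271, 271, 270, 270, 270]
110 [485, 485, 485, 486, 484, 471, 436, 374, 307, 259, 242, 245, 251, 257, 264, 270, 276, 282, 287, 293, 301, 307, 313, 317, 317, 314, 308, 303, 299, 295, 289, 286, 283, 279, 273, 269, 262, 254, 244, 236, 233, 240, 251, 262, 268, 269, 269, 269, 270, 271, 271, 271]
130 [486, 487, 489, 489, 488, 482, 465, 422, 352, 283, 248, 243, 247, 253, 260, 268, 275, 282, 288, 294, 302, 308, 312, 316, 317, 314, 310, 304, 298, 293, 290, 288, 283, 278, 272, 266, 259, 252, 247, 257, 298, 365, 425, 464, 480, 483, 482, 477, 476, 476, 479, 481]
150 [488, 488, 487, 488, 488, 485, 471, 43
[... 2794 characters left out ...]
 258, 261, 261, 258, 254, 251, 247, 242, 238, 235, 233, 230, 227, 224, 223, 221, 221, 218, 217, 215, 216, 219, 221, 223, 225, 227, 229, 230, 229, 227, 226, 225, 228, 233, 236, 238, 242, 249, 254, 257, 261, 264, 269, 271, 272, 270, 270, 268, 264, 260, 256, 251, 253, 282, 340, 409, 459, 482, 488, 489, 488]
260 [490, 489, 490, 490, 490, 486, 478, 460, 422, 366, 307, 267, 250, 247, 250, 255, 261, 265, 267, 270, 274, 277, 279, 281, 283, 284, 285, 286, 289, 292, 293, 296, 296, 295, 297, 302, 307, 313, 316, 319, 319, 321, 320, 317, 314, 311, 308, 304, 299, 296, 293, 290, 290, 291, 291, 290, 287, 285, 282, 280, 279, 276, 274, 272, 269, 264, 259, 260, 280, 326, 385, 436, 467, 482, 485, 486, 486, 486]
```

```bash
python3 - <<'E'
from ov import *
from workcell import bot
T,o=cur(bot); im=cv2.imread('pics/w6.png'); c=bot.calibration('wrist')
p=fitpin(c,T,[130,150,170,190,205],[252,252.5,252.9,253.1,253.6],[285,285,284.6,284.6,284.4],30,237.8,301.5,268.5)
P=partT(T,*p); drawpart(im,c,P,PIN,(180,0,380,360),2,'pics/p6c.png')
print("pin axis",P[:3,0],np.degrees(np.arcsin(P[2,0])),"shaft mid",tr(P,[[-.0625,0,0]]))
E
```

```text
oy,pz,pitch,ox,yaw [-1.5000e-03  4.7200e-02 -5.2788e+00  5.0000e-04  4.8850e-01] res [-0.5 -0.4 -0.2  0.1  0.1  0.4  0.2  0.4  0.2  0.2  0.2 -0.4  0.1 -0.2]
pin axis [ 0.86875306 -0.27657841  0.4108193 ] 24.25631263007021 shaft mid [[ 0.56483715 -0.03781051  0.12669645]]
```

View pics/p6c.png

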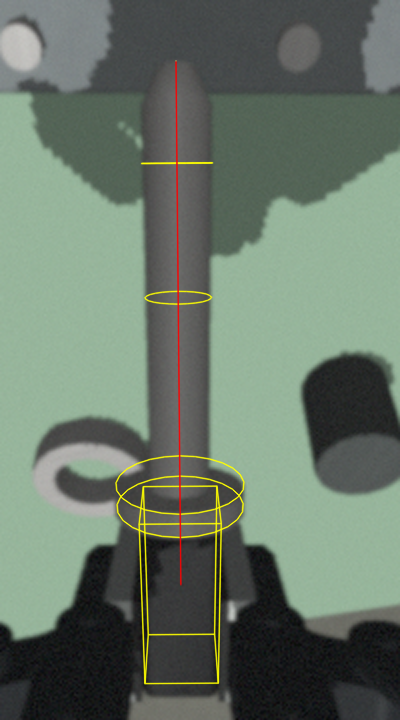

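```bash
cat >> ov.py <<'E'
def levelP(p,psi,el=0):
    Fm=frame(psi,el); return mat(p,np.stack([Fm[:,1],Fm[:,0],-Fm[:,2]],1))
def planP(bot,H,Pt,N=None,jaw=1):
    """H: tool->part"""
    T1=Pt@np.linalg.inv(H); return plan(bot,T1[:3,3]-T1[:3,2]*PZ,T1[:3,:3],N,jaw)
E
cat > st.py <<'E'
from ov import *
Hpin=partT(np.eye(4),-.0015,.0472,-4.,.0005,.3)
psi=-18.3
X=np.array([np.cos(np.radians(psi)),np.sin(np.radians(psi)),0])
n=np.array([.5536,.0695,.085])
mouth=np.array([.5171,-.022,.1])
E
python3 - <<'E'
from st import *
from workcell import bot
T,o=cur(bot);P=T@Hpin;print(P[:3,3])
planP(bot,Hpin,levelP(P[:3,3]+[0,0,.03],psi))
E
```

```text
[ 0.61912708 -0.05506118  0.15235685]
dist 30.6mm ang 25.54 N=4 row [-0.0, -0.0107, -0.0289, 0.0355, -0.0, 0.0005, 1.0]
 whole shift mm [  0.   -5.7 -30.1] rot deg [25.54 -0.03  0.39]
```

```bash
python3 -m pendant '[[0,-0.011,-0.03,0.036,0,0,1],[0,-0.011,-0.03,0.036,0,0,1],[0,-0.011,-0.03,0.036,0,0,1],[0,-0.011,-0.03,0.036,0,0,1]]'; python3 - <<'E'
from st import *
from workcell import bot
planP(bot,Hpin,levelP(n+.0625*X+[0,0,.05],psi))
E
```

```text
time: 6.05
ee_pos: [0.6109, -0.0539, 0.1299]
tcp_rot: [177.9, 0.2, 71.9]
wrist_force: [1.8, 0.3, -1.1]
opening: 0.0142
dist 110.2mm ang 1.94 N=3 row [0.1317, -0.0371, 0.0538, -0.0034, 0.0004, 0.0009, 1.0]
 whole shift mm [ 98.9 -27.1  40.5] rot deg [-1.86  0.21  0.49]
```

```bash
python3 -m pendant '[[0.132,-0.037,0.01,-0.003,0,0.001,1],[0.132,-0.037,0.02,-0.003,0,0.001,1],[0.132,-0.037,0.04,-0.003,0,0.001,1],[0,0,0,0,0,0,1]]'; python3 - <<'E'
from st import *
from workcell import bot
planP(bot,Hpin,levelP(n+.0625*X+[0,0,.02],psi))
T,o=cur(bot)
c=bot.calibration('wrist'); im=bot.camera('wrist')[...,::-1].copy();cv2.imwrite('pics/w7.png',im)
x0,y0,k=130,0,2
v=cv2.resize(im[0:300,130:430],None,fx=2,fy=2,interpolation=cv2.INTER_CUBIC);oo=np.array([130,0])
for P in notchP(n,psi): ln(v,c,P,(255,0,255),2,oo)
PT=T@Hpin
for P in PIN: ln(v,c,tr(PT,P),(0,255,255),2,oo)
cv2.imwrite('pics/o7.png',v)
E
```

```text
time: 6.45
ee_pos: [0.6155, 0.0505, 0.1037]
tcp_rot: [177.0, 0.5, 71.1]
wrist_force: [0.8, -1.5, 0.1]
opening: 0.0146
dist 45.8mm ang 1.19 N=2 row [-0.0033, -0.0001, 0.0915, -0.0029, 0.0014, -0.0008, 1.0]
 whole shift mm [-1.5  0.2 45.7] rot deg [-1.04  0.5  -0.29]
```

View pics/o7.png

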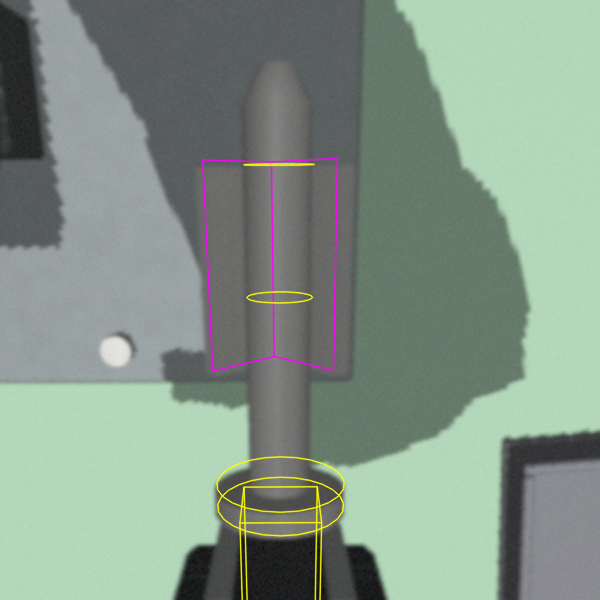

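View pics/w7.png

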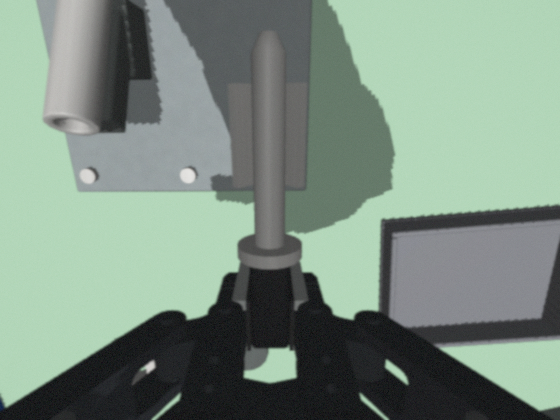

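```bash
python3 - <<'E'
from st import *
from workcell import bot
c=bot.calibration('wrist'); im=cv2.imread('pics/w7.png')
overlay(im,c,tubeT(mouth,psi),notchP(n,psi),(20,0,320,240),2.5,'pics/o7b.png')
print(c['xyz'])
E
```

```text
[0.53605443 0.07817328 0.27426517]
```

View pics/o7b.png

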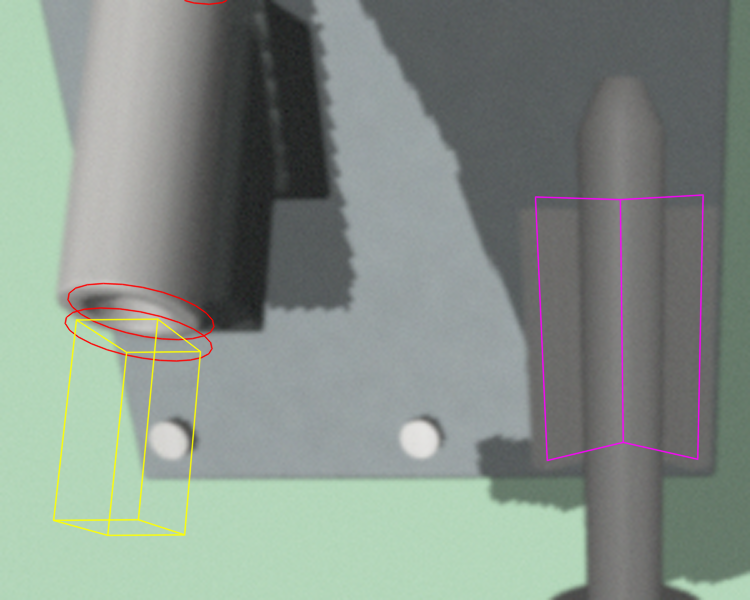

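```bash
python3 - <<'E'
from st import *
from workcell import bot
w=bot.calibration('wrist');t=bot.calibration('top'); s=bot.calibration('scene')
f=lambda u,v,x0,y0,k:((u+.5)/k-.5+x0,(v+.5)/k-.5+y0)
c1=np.load('c1.npy',allow_pickle=True).item()
for name,tc,scn,w7,w1 in [("boltR",(650,192),(90,550),(88,175.5),(233.5,153)),("boltM",(457,130),(348,585),(188,174.5),(308.5,153)),("cornL",(245,30),(655,695),None,None)]:
    X3=tri([(t,*f(*tc,205,180,7)),(s,*f(*scn,255,180,8))])
    print(name,X3,"w7 pred",proj(w,X3),w7,"w1 pred",proj(c1,X3),w1)
    if w7: print("  tri top+w7",tri([(t,*f(*tc,205,180,7)),(w,*w7)])," w1+w7",tri([(c1,*w1),(w,*w7)]))
E
```

```text
boltR [ 0.5463437  -0.07879588  0.02072891] w7 pred [[ 89.21432138 176.49592026]] (88, 175.5) w1 pred [[232.7158902  156.05468851]] (233.5, 153)
  tri top+w7 [ 0.54555194 -0.07783934  0.0233049 ]  w1+w7 [ 0.54485882 -0.07842232  0.01941259]
boltM [ 0.5712601  -0.00296576  0.02028079] w7 pred [[189.78035197 175.31651134]] (188, 174.5) w1 pred [[308.51100572 155.03828432]] (308.5, 153)
  tri top+w7 [ 0.56973585 -0.0022301   0.02617735]  w1+w7 [ 0.56997803 -0.00336093  0.01931336]
cornL [0.61520326 0.08224034 0.00632079] w7 pred [[307.40583334 187.97610617]] None w1 pred [[391.2284242  157.36225456]] None
```

```bash
python3 -m pendant '[[-0.003,0,0.061,-0.002,0.001,0,1],[-0.003,0,0.061,-0.002,0.001,0,1],[-0.003,0,0.061,-0.002,0,0,1],[0,0,0,0,0,0,1]]'; python3 - <<'E'
from st import *
from workcell import bot
planP(bot,Hpin,levelP(n+.0625*X+[0,0,.00],psi))
T,o=cur(bot)
c=bot.calibration('wrist'); im=bot.camera('wrist')[...,::-1].copy();cv2.imwrite('pics/w8.png',im)
v=cv2.resize(im[0:300,130:430],None,fx=2,fy=2,interpolation=cv2.INTER_CUBIC);oo=np.array([130,0])
for P in notchP(n,psi): ln(v,c,P,(255,0,255),2,oo)
cv2.imwrite('pics/o8.png',v)
im=bot.camera('scene')[...,::-1].copy();cv2.imwrite('pics/s8.png',cv2.resize(im[130:270,250:390],None,fx=5,fy=5,interpolation=cv2.INTER_CUBIC)[:600])
E
```

```text
time: 6.9
ee_pos: [0.615, 0.0439, 0.0583]
tcp_rot: [175.9, 0.2, 71.1]
wrist_force: [-0.0, 0.3, -1.6]
opening: 0.0146
dist 20.8mm ang 0.40 N=1 row [0.0184, -0.0022, 0.081, 0.0007, 0.0013, -0.0016, 1.0]
 whole shift mm [ 4.6 -0.5 20.2] rot deg [ 0.13  0.24 -0.29]
```

View pics/o8.png

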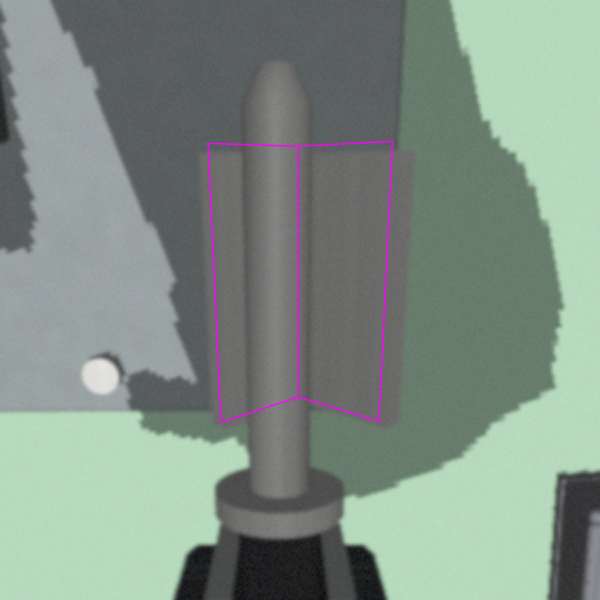

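View pics/s8.png

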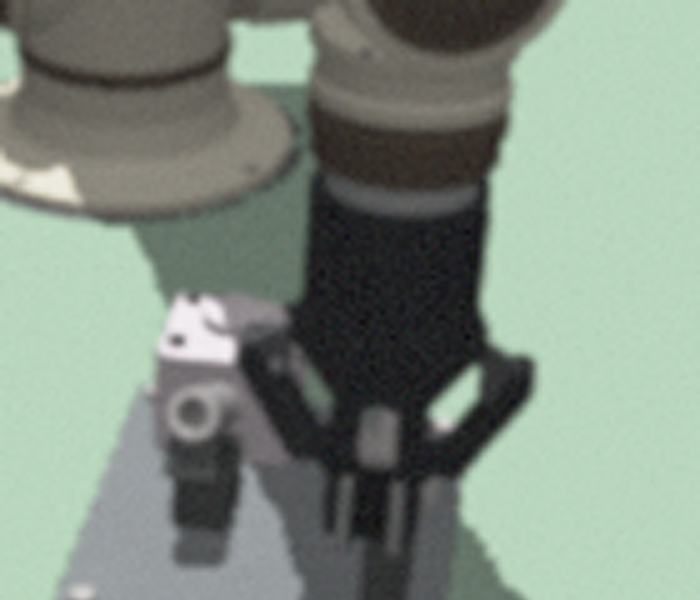

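```bash
sed -i 's/^n=.*/n=np.array([.5541,.0709,.085])/' st.py; python3 -m pendant '[[0.026,-0.001,0.015,0,0,-0.001,1],[0,0,0,0,0,0,1]]'; python3 - <<'E'
from st import *
from workcell import bot
planP(bot,Hpin,levelP(n+.0625*X+[0,0,.00],psi))
print(proj(bot.calibration('scene'),mouth))
c=bot.calibration('wrist'); im=bot.camera('wrist')[...,::-1].copy();cv2.imwrite('pics/w9.png',im)
v=cv2.resize(im[0:300,130:430],None,fx=2,fy=2,interpolation=cv2.INTER_CUBIC);oo=np.array([130,0])
for P in notchP(n,psi): ln(v,c,P,(255,0,255),2,oo)
cv2.imwrite('pics/o9.png',v)
E
```

```text
time: 7.2
ee_pos: [0.6194, 0.0502, 0.0589]
tcp_rot: [175.6, 0.1, 71.2]
wrist_force: [0.0, -0.1, -1.6]
opening: 0.0146
dist 21.0mm ang 0.46 N=1 row [-0.0053, -0.0113, 0.0831, 0.0023, 0.0006, -0.0009, 1.0]
 whole shift mm [-1.3 -2.8 20.8] rot deg [ 0.42  0.1  -0.17]
[[288.12118915 213.29943443]]
```

View pics/o9.png

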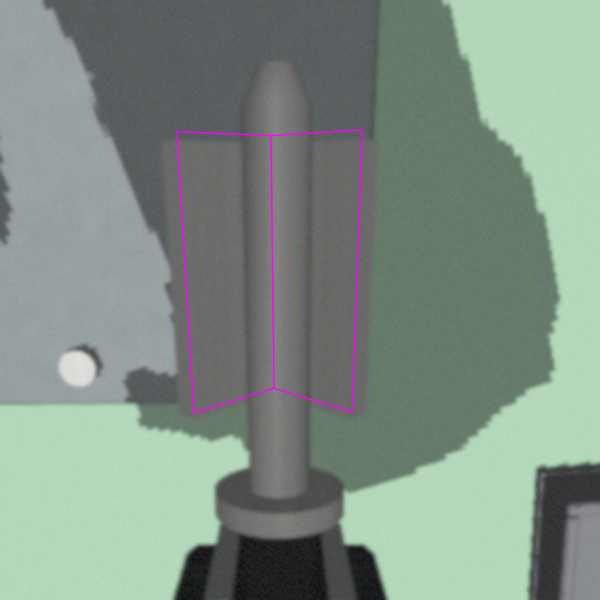

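```bash
python3 -m pendant '[[-0.005,-0.004,0.03,0.001,0,0,1],[0,-0.004,0.03,0.001,0,0,1],[0,0,0,0,0,0,1]]'; python3 - <<'E'
from st import *
from workcell import bot
planP(bot,Hpin,levelP(n+.0625*X+[0,0,.00],psi))
E
python3 -m pendant '[[0,0,0.016,0,0,0,1],[0,0,0,0,0,0,1]]'; python3 - <<'E'
from st import *
from workcell import bot
planP(bot,Hpin,levelP(n+.0625*X+[0,0,.00],psi))
print(bot.get_obs()['torque'])
E
```

```text
time: 7.55
ee_pos: [0.6188, 0.0492, 0.0439]
tcp_rot: [175.9, 0.0, 71.2]
wrist_force: [-0.5, -0.2, -1.5]
opening: 0.0146
dist 5.9mm ang 0.21 N=1 row [-0.0007, -0.0054, 0.023, 0.0007, 0.0004, -0.0008, 1.0]
 whole shift mm [-0.2 -1.3  5.7] rot deg [ 0.12  0.07 -0.15]
time: 7.75
ee_pos: [0.619, 0.049, 0.0393]
tcp_rot: [175.9, 0.1, 71.2]
wrist_force: [-1.6, -0.4, 1.1]
opening: 0.015
dist 1.8mm ang 0.21 N=1 row [-0.0003, -0.0052, 0.0049, 0.0006, 0.0005, -0.0009, 1.0]
 whole shift mm [-0.1 -1.3  1.2] rot deg [ 0.1   0.08 -0.16]
[ 0.03932625  0.39996373 -0.01328153]
```

```bash
python3 -m pendant '[[0,0,0.006,0,0,0,1],[0,0,0.004,0,0,0,1]]'; python3 - <<'E'
from st import *
from workcell import bot
print(bot.get_obs()['torque'],bot.get_obs()['wrist_force'])
c=bot.calibration('wrist'); im=bot.camera('wrist')[...,::-1].copy();cv2.imwrite('pics/w10.png',im)
v=cv2.resize(im[0:300,130:430],None,fx=2,fy=2,interpolation=cv2.INTER_CUBIC)
cv2.imwrite('pics/o10.png',v)
E
```

```text
time: 7.95
ee_pos: [0.6193, 0.049, 0.0378]
tcp_rot: [175.9, 0.0, 71.2]
wrist_force: [-2.4, 0.4, 6.5]
opening: 0.0149
[0.14022375 1.05371776 0.09228308] [-2.39971731  0.40413919  6.51436485]
```

View pics/o10.png

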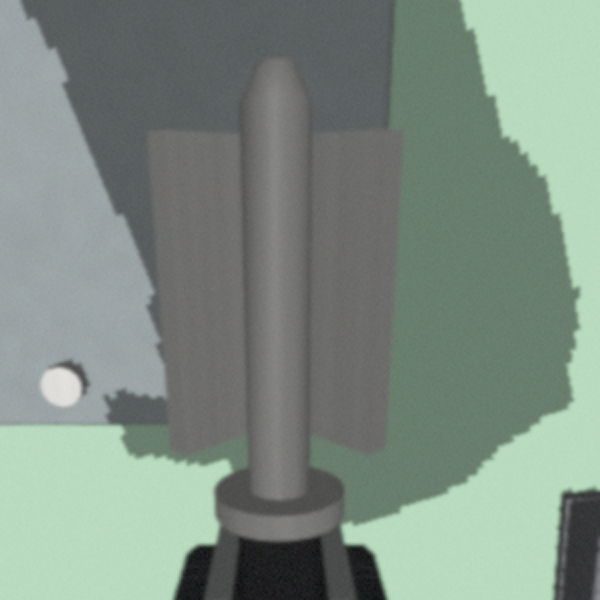

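```bash
python3 -m pendant '[[0,0,0,0,0,0,0.6],[0,0,0,0,0,0,0.3],[0,0,0,0,0,0,0],[0,0,0,0,0,0,0],[0,0,-0.04,0,0,0,0],[0,0,-0.08,0,0,0,0],[0,0,-0.16,0,0,0,0],[0,0,-0.16,0,0,0,0]]' 80; python3 - <<'E'
from st import *
from workcell import bot
im=bot.camera('wrist')[...,::-1].copy();cv2.imwrite('pics/w11.png',im)
im=bot.camera('scene')[...,::-1].copy();cv2.imwrite('pics/s11.png',cv2.resize(im[130:270,250:390],None,fx=5,fy=5,interpolation=cv2.INTER_CUBIC)[:600])
E
```

```text
time: 8.8
ee_pos: [0.6086, 0.0513, 0.1459]
tcp_rot: [176.4, 0.3, 71.2]
wrist_force: [1.8, -0.8, 1.1]
opening: 0.0856
```

View pics/w11.png

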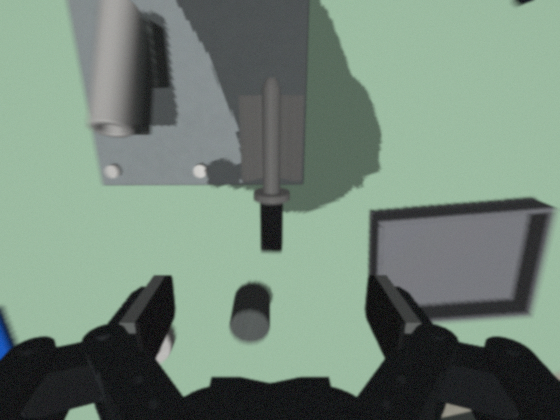

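View pics/s11.png

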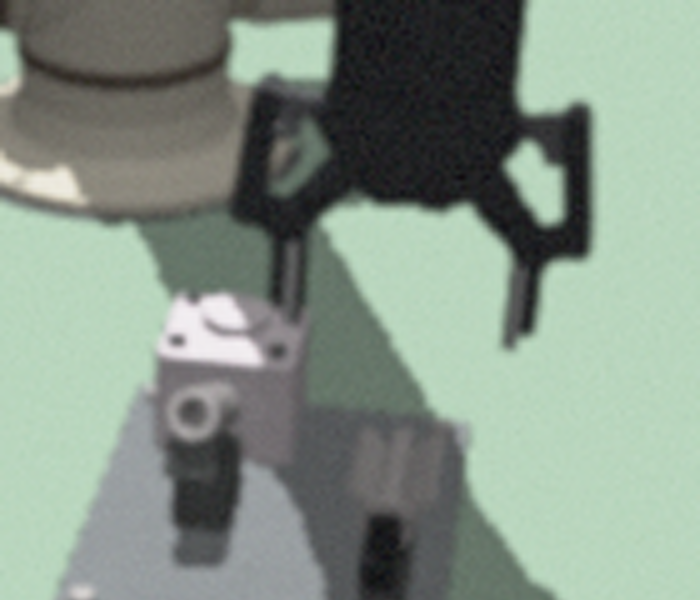

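```bash
cat >> st.py <<'E'
gg=np.array([.5185,-.311,.05]); gyaw=-1.6
E
python3 - <<'E'
from st import *
from workcell import bot
plan(bot,gg+[0,0,.12],frame(gyaw,0))
E
```

```text
dist 376.2mm ang 17.65 N=10 row [-0.15, -0.0093, 0.0149, 0.0023, 0.0004, -0.0095, 0.0]
 whole shift mm [-373.2   26.    39.5] rot deg [  4.1    0.64 -17.15]
```

```bash
python3 -m pendant '[[-0.15,-0.009,-0.03,0.002,0,-0.009,0],[-0.15,-0.009,0,0.002,0,-0.009,0],[-0.15,-0.009,0,0.002,0,-0.009,0],[-0.15,-0.009,0,0.002,0,-0.009,0],[-0.15,-0.009,0,0.002,0,-0.009,0],[-0.15,-0.009,0.02,0.002,0,-0.009,0],[-0.15,-0.009,0.03,0.002,0,-0.009,0],[-0.15,-0.009,0.03,0.002,0,-0.009,0],[-0.15,-0.009,0.04,0.002,0,-0.009,0],[-0.15,-0.009,0.04,0.002,0,-0.009,0],[0,0,0,0,0,0,0]]'; python3 - <<'E'
from st import *
from workcell import bot
plan(bot,gg+[0,0,.08],frame(gyaw,0))
c=bot.calibration('wrist');np.save('c12.npy',c,allow_pickle=True)
im=bot.camera('wrist')[...,::-1].copy();cv2.imwrite('pics/w12.png',im)
drawpart(im,c,levelP(gg,gyaw),GA,(130,0,430,300),2,'pics/o12.png')
E
```

```text
time: 10.0
ee_pos: [0.515, -0.3234, 0.1238]
tcp_rot: [179.3, 0.7, 88.4]
wrist_force: [0.1, 1.8, -0.6]
opening: 0.0855
dist 51.4mm ang 1.03 N=2 row [0.0259, 0.0053, 0.0994, 0.002, 0.002, -0.0001, 0.0]
 whole shift mm [13.1  2.5 49.7] rot deg [ 0.73  0.72 -0.04]
```

View pics/o12.png

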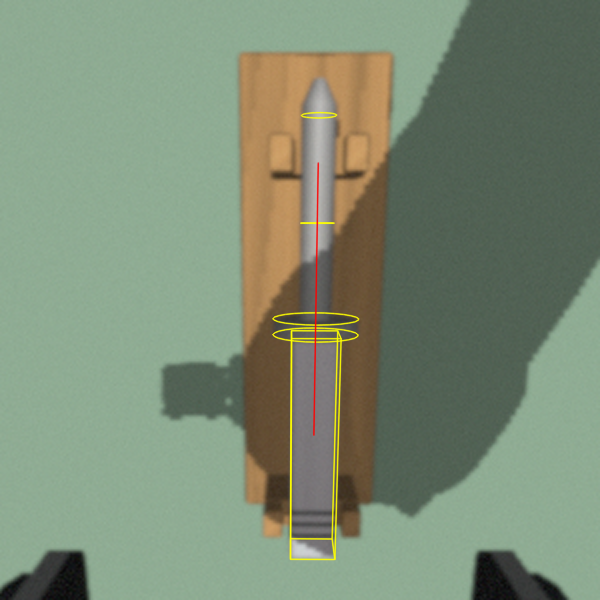

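```bash
python3 -m pendant '[[0.026,0.006,0.1,0.002,0.002,0,0],[0.028,0.006,0.1,0.002,0.002,0,0],[0,0,0,0,0,0,0]]'; python3 - <<'E'
from st import *
from workcell import bot
plan(bot,gg+[0,0,-.003],frame(gyaw,0))
c=bot.calibration('wrist')
im=bot.camera('wrist')[...,::-1].copy();cv2.imwrite('pics/w13.png',im)
drawpart(im,c,levelP(gg,gyaw),GA,(130,0,430,360),1.6,'pics/o13.png')
E
```

```text
time: 10.35
ee_pos: [0.5202, -0.3079, 0.0752]
tcp_rot: [179.8, 0.0, 88.3]
wrist_force: [0.5, -0.1, -0.1]
opening: 0.0851
dist 84.3mm ang 0.22 N=3 row [-0.0042, -0.0024, 0.1123, 0.0003, 0.0, -0.0002, 0.0]
 whole shift mm [-3.2 -1.9 84.2] rot deg [ 0.19  0.   -0.12]
```

View pics/o13.png

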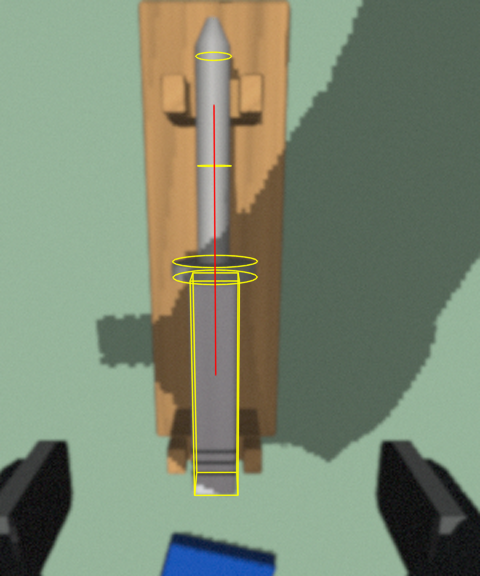

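```bash
python3 -m pendant '[[-0.004,-0.003,0.1,0.0005,0,0,0],[-0.005,-0.003,0.1,0.0005,0,0,0],[-0.004,-0.002,0.07,0,0,0,0],[0,0,0,0,0,0,0]]'; python3 - <<'E'
from st import *
from workcell import bot
plan(bot,gg+[0,0,-.003],frame(gyaw,0))
im=bot.camera('scene')[...,::-1].copy();cv2.imwrite('pics/s14.png',cv2.resize(im[130:290,100:260],None,fx=4.5,fy=4.5,interpolation=cv2.INTER_CUBIC)[120:])
E
```

```text
time: 10.8
ee_pos: [0.5228, -0.3121, 0.0165]
tcp_rot: [179.3, 0.4, 88.4]
wrist_force: [-0.7, 0.6, -0.2]
opening: 0.0854
dist 25.9mm ang 0.76 N=1 row [0.0045, -0.0186, 0.1018, 0.0036, 0.0022, 0.0002, 0.0]
 whole shift mm [ 1.1 -4.7 25.5] rot deg [0.65 0.39 0.04]
```

View pics/s14.png

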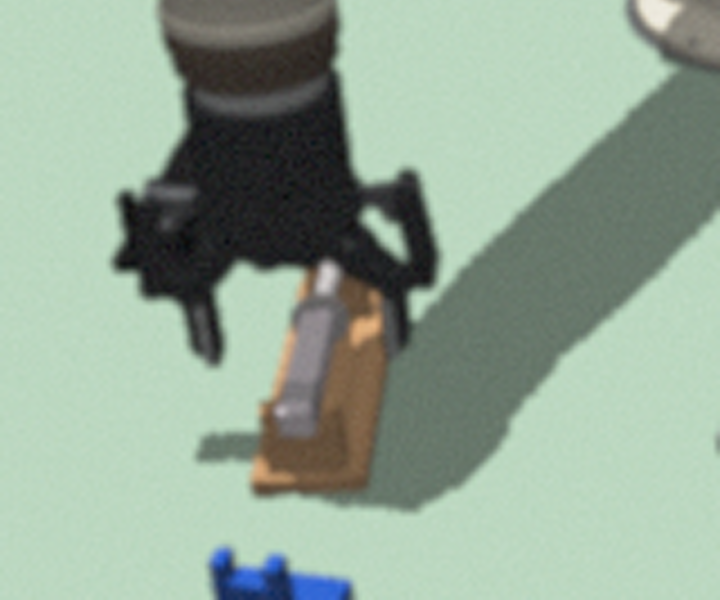

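```bash
python3 -m pendant '[[0.002,-0.01,0.05,0.002,0.001,0,0],[0.002,-0.01,0.05,0.002,0.001,0,0],[0,0,0,0,0,0,0]]'; python3 - <<'E'
from st import *
from workcell import bot
plan(bot,gg+[0,0,-.003],frame(gyaw,0))
im=bot.camera('wrist')[...,::-1].copy();cv2.imwrite('pics/w15.png',im)
E
```

```text
time: 11.15
ee_pos: [0.5208, -0.3122, -0.0039]
tcp_rot: [179.7, 0.2, 88.5]
wrist_force: [0.1, 0.8, -0.2]
opening: 0.0851
dist 5.7mm ang 0.38 N=1 row [0.0047, -0.0093, 0.0205, 0.0016, 0.0013, 0.0004, 0.0]
 whole shift mm [ 1.2 -2.3  5.1] rot deg [0.29 0.23 0.08]
```

View pics/w15.png

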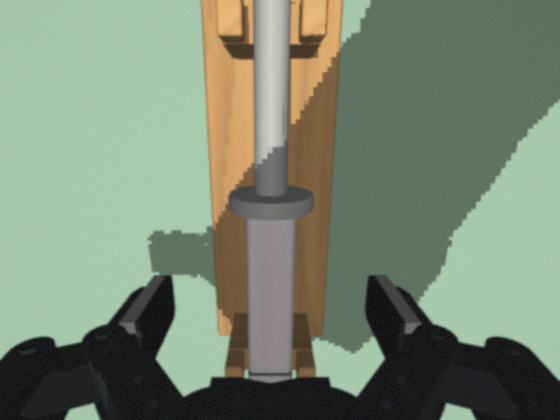

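```bash
python3 -m pendant '[[0.005,-0.01,0.022,0.002,0.001,0,0],[0,0,0,0,0,0,0.5],[0,0,0,0,0,0,1],[0,0,0,0,0,0,1],[0,0,0,0,0,0,1],[0,0,0,0,0,0,1]]' 110; python3 - <<'E'
from st import *
from workcell import bot
plan(bot,gg+[0,0,-.003],frame(gyaw,0))
E
```

```text
time: 11.8
ee_pos: [0.5192, -0.3115, -0.0074]
tcp_rot: [179.9, 0.1, 88.5]
wrist_force: [-0.3, -0.2, -1.0]
opening: 0.0167
dist 1.8mm ang 0.15 N=1 row [0.002, -0.0029, 0.0065, 0.0003, 0.0007, 0.0004, 0.0]
 whole shift mm [ 0.5 -0.7  1.6] rot deg [0.05 0.12 0.06]
```

Gripped (opening ≈17 mm on an 18 mm handle). Lift straight up.

```bash
python3 -m pendant '[[0,0,-0.04,0,0,0,1],[0,0,-0.08,0,0,0,1],[0,0,-0.14,0,0,0,1],[0,0,-0.16,0,0,0,1],[0,0,-0.16,0,0,0,1],[0,0,0,0,0,0,1]]'; python3 - <<'E'
from st import *
from workcell import bot
T,o=cur(bot);print(o['torque'])
im=bot.camera('wrist')[...,::-1].copy();cv2.imwrite('pics/w16.png',im)
c=bot.calibration('wrist')
drawpart(im,c,partT(T,0,.053),GA,(130,0,430,360),1.6,'pics/o16.png')
im=bot.camera('top')[...,::-1].copy();cv2.imwrite('pics/t16.png',im)
im=bot.camera('scene')[...,::-1].copy();cv2.imwrite('pics/s16.png',cv2.resize(im[60:290,60:290],None,fx=2.6,fy=2.6,interpolation=cv2.INTER_CUBIC))
E
```

```text
time: 12.4
ee_pos: [0.5174, -0.3102, 0.1436]
tcp_rot: [-179.9, 0.0, 88.5]
wrist_force: [-0.3, -0.1, -1.5]
opening: 0.0169
[-0.00788825 -0.07616596  0.03094787]
```

View pics/o16.png

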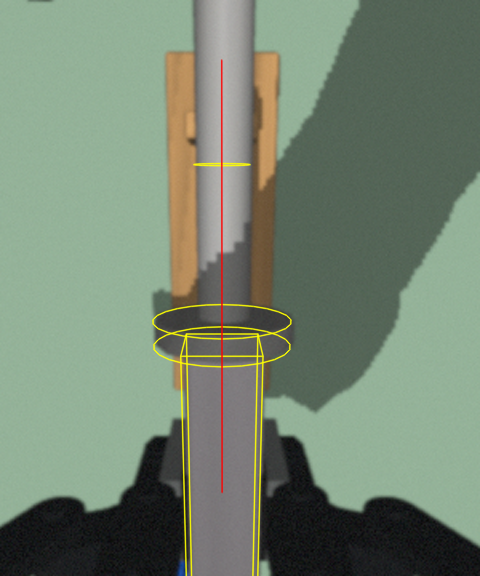

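View pics/s16.png

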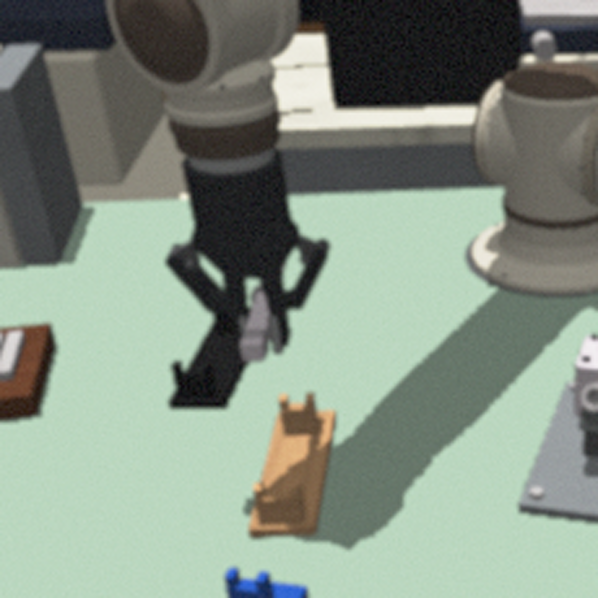

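```bash
cat > ed.py <<'E'
from ov import *
def edges(im,rows,c0,c1,half=45):
    g=cv2.GaussianBlur(im,(0,0),1).astype(float)
    out=[]
    for r in rows:
        l=g[r]; d=np.abs(np.gradient(l,axis=0)).sum(1)
        a=int(c0);b=int(c1)
        def sub(i): 
            y0,y1,y2=d[i-1],d[i],d[i+1]; return i+.5*(y0-y2)/(y0-2*y1+y2)
        w=6
        i=a-w+np.argmax(d[a-w:a+w+1]); j=b-w+np.argmax(d[b-w:b+w+1]); out.append((r,round(sub(i),2),round(sub(j),2)))
    return out
E
python3 - <<'E'
from ed import *
im=cv2.imread('pics/w16.png')
print(edges(im,[5,15,25],250.5,289)); print(edges(im,[40,60,80,100,120],252,288)); print(edges(im,[140,160,175],254,286.5))
print("handle",edges(im,[235,250,270],246,291))
print("collar",edges(im,[198,202,206,210,214],225,312))
g=cv2.GaussianBlur(im,(0,0),1).sum(2)[:,270]; print([int(v) for v in g[185:240]])
E
```

```text
[(5, np.float64(249.73), np.float64(289.56)), (15, np.float64(249.99), np.float64(289.37)), (25, np.float64(250.07), np.float64(289.03))]
[(40, np.float64(250.73), np.float64(289.05)), (60, np.float64(250.92), np.float64(291.98)), (80, np.float64(251.28), np.float64(292.82)), (100, np.float64(251.84), np.float64(291.45)), (120, np.float64(251.85), np.float64(285.27))]
[(140, np.float64(252.07), np.float64(281.86)), (160, np.float64(252.7), np.float64(286.83)), (175, np.float64(251.1), np.float64(286.83))]
handle [(235, np.float64(243.98), np.float64(293.75)), (250, np.float64(244.53), np.float64(294.93)), (270, np.float64(245.76), np.float64(293.6))]
collar [(198, np.float64(226.25), np.float64(311.72)), (202, np.float64(226.05), np.float64(313.1)), (206, np.float64(225.97), np.float64(313.79)), (210, np.float64(226.08), np.float64(313.5)), (214, np.float64(226.62), np.float64(313.17))]
[302, 303, 303, 304, 305, 304, 304, 304, 304, 305, 305, 304, 303, 302, 301, 290, 269, 233, 203, 191, 188, 189, 191, 202, 227, 262, 290, 305, 310, 309, 308, 308, 307, 306, 304, 300, 300, 300, 297, 297, 303, 322, 348, 367, 373, 375, 376, 376, 376, 374, 373, 373, 373, 374, 373]
```

```bash
cat > fg.py <<'E'
from ed import *
def fitg(c,T,L,Rr,cl,cr,seat,fb,tip=None,p0=(0,.053,0,0,0)):
    def res(p):
        P=partT(T,*p); xs=np.linspace(-.118,-.05,60)
        A,B=edge_pts(c,P,xs,.006)
        if A[:,0].mean()>B[:,0].mean(): A,B=B,A
        f=lambda Q,rows:np.interp(rows,*zip(*sorted(zip(Q[:,1],Q[:,0]))))
        r=list(f(A,[a for a,_ in L])-[b for _,b in L])+list(f(B,[a for a,_ in Rr])-[b for _,b in Rr])
        C1=proj(c,tr(P,circ(-.046,.016,91)));C2=proj(c,tr(P,circ(-.040,.016,91)));C=np.vstack([C1,C2])
        r+=[C[:,0].min()-cl,C[:,0].max()-cr,C1[:,1].max()-seat,C2[:,1].max()-fb]
        if tip: r+=list(proj(c,tr(P,[[-.126,0,0]]))[0]-tip)
        return np.array(r)
    s=least_squares(res,p0,x_scale=[.001,.001,.5,.001,.5]);print("oy,pz,pitch,ox,yaw",np.round(s.x,4),"res",np.round(s.fun,1));return s.x
E
python3 - <<'E'
from fg import *
from workcell import bot
T,o=cur(bot); c=bot.calibration('wrist')
fitg(c,T,[(5,249.73),(15,250),(25,250.1),(40,250.7),(80,251.3),(120,251.9),(160,252.7)],[(5,289.56),(15,289.37),(25,289.03),(40,289.05),(160,286.83)],226,313.7,210,225)
E
```

```text
oy,pz,pitch,ox,yaw [-1.9000e-03  5.1200e-02 -5.3186e+00  4.0000e-04  8.0500e-02] res [-0.1 -0.1 -0.  -0.3 -0.1  0.2  0.2  0.1  0.1  0.3 -0.  -0.1  0.3 -0.4
 -0.9  0.9]
```

```bash
cat >> st.py <<'E'
Hrod=partT(np.eye(4),-.0015,.0574,0,0,0)
d3=tubeT(mouth,psi)[:3,0]
def rodT(s,up=0): # s: distance of rod tip out of mouth along the axis
    return levelP(mouth+d3*(.126+s)+np.array([0,0,up]),psi,30)
E
python3 - <<'E'
from st import *
from workcell import bot
planP(bot,Hrod,rodT(.03,.05))
E
```

```text
dist 286.7mm ang 34.81 N=8 row [0.1283, 0.0646, -0.0088, -0.0211, -0.0032, 0.0114, 1.0]
 whole shift mm [239.5 151.6 -43. ] rot deg [-30.4   -4.55  16.35]
```

```bash
python3 -m pendant '[[0.128,0.065,-0.05,-0.021,-0.003,0.011,1],[0.128,0.065,-0.03,-0.021,-0.003,0.011,1],[0.128,0.065,-0.01,-0.021,-0.003,0.011,1],[0.128,0.065,-0.01,-0.021,-0.003,0.011,1],[0.128,0.065,-0.01,-0.021,-0.003,0.011,1],[0.128,0.065,0,-0.021,-0.003,0.011,1]]'; python3 - <<'E'
from st import *
from workcell import bot
planP(bot,Hrod,rodT(.03,.05))
T,o=cur(bot);P=T@Hrod;print("tip",tr(P,[[-.126,0,0]]))
E
```

```text
time: 13.15
ee_pos: [0.6294, -0.1258, 0.1629]
tcp_rot: [158.2, 0.4, 75.5]
wrist_force: [-0.0, -1.0, -2.1]
opening: 0.0165
dist 70.3mm ang 9.04 N=2 row [0.1237, 0.0665, -0.0068, -0.0228, -0.0036, 0.0098, 1.0]
 whole shift mm [61.3 34.  -4.3] rot deg [-8.22 -1.31  3.54]
tip [[ 0.494152   -0.09064392  0.16889904]]
```

```bash
python3 -m pendant '[[0.123,0.067,-0.01,-0.023,-0.003,0.01,1],[0.123,0.067,-0.01,-0.023,-0.003,0.01,1],[0,0,0,0,0,0,1]]'; python3 - <<'E'
from st import *
from workcell import bot
planP(bot,Hrod,rodT(.02,.03))
T,o=cur(bot);P=T@Hrod;print("tip",tr(P,[[-.126,0,0]]))
im=bot.camera('wrist')[...,::-1].copy();cv2.imwrite('pics/w17.png',im)
c=bot.calibration('wrist')
x0=150
v=cv2.resize(im[0:300,130:430],None,fx=2,fy=2,interpolation=cv2.INTER_CUBIC);oo=np.array([130,0])
for x in(0,-.085): ln(v,c,tr(tubeT(mouth,psi),circ(x,.013)),(0,0,255),2,oo)
ln(v,c,tr(tubeT(mouth,psi),circ(0,.008)),(0,0,255),2,oo)
for L in GA: ln(v,c,tr(P,L),(0,255,255),2,oo)
cv2.imwrite('pics/o17.png',v)
E
```

```text
time: 13.45
ee_pos: [0.6723, -0.0678, 0.1737]
tcp_rot: [150.0, -0.3, 71.7]
wrist_force: [-0.6, 0.7, -2.5]
opening: 0.0166
dist 21.0mm ang 0.30 N=1 row [-0.0215, -0.0575, 0.0573, -0.0001, -0.0015, -0.0007, 1.0]
 whole shift mm [ -5.4 -14.4  14.3] rot deg [-0.02 -0.27 -0.12]
tip [[ 0.54022281 -0.02410963  0.15966661]]
```

View pics/o17.png

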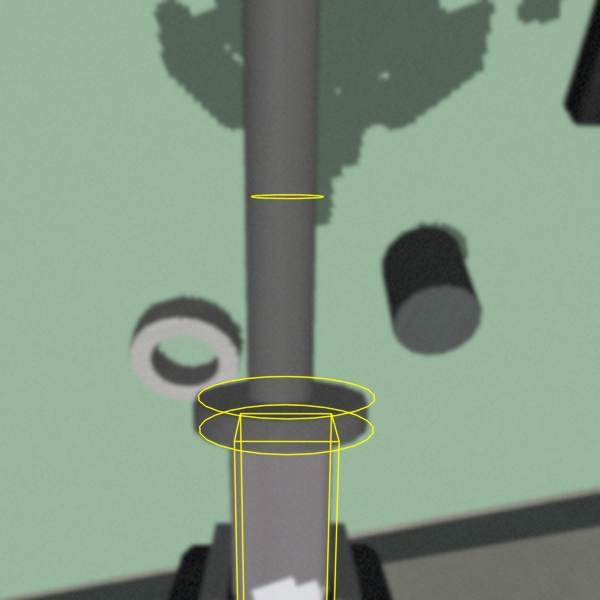

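```bash
python3 -m pendant '[[-0.022,-0.055,0.06,0,-0.001,-0.001,1],[0,0,0,0,0,0,1]]'; python3 - <<'E'
from st import *
from workcell import bot
planP(bot,Hrod,rodT(.015,0))
im=bot.camera('scene')[...,::-1].copy();cv2.imwrite('pics/s18.png',cv2.resize(im[150:260,230:360],None,fx=6,fy=6,interpolation=cv2.INTER_CUBIC)[:600])
im=bot.camera('top')[...,::-1].copy();cv2.imwrite('pics/t18.png',cv2.resize(im[150:270,200:320],None,fx=5,fy=5,interpolation=cv2.INTER_CUBIC))
E
```

```text
time: 13.7
ee_pos: [0.663, -0.073, 0.1486]
tcp_rot: [150.6, 0.2, 71.9]
wrist_force: [-0.6, -0.4, -3.3]
opening: 0.0167
dist 27.3mm ang 0.63 N=1 row [0.0107, -0.0617, 0.0894, -0.0032, 0.0002, 0.0013, 1.0]
 whole shift mm [  2.7 -15.4  22.3] rot deg [-0.58  0.04  0.24]
```

View pics/s18.png

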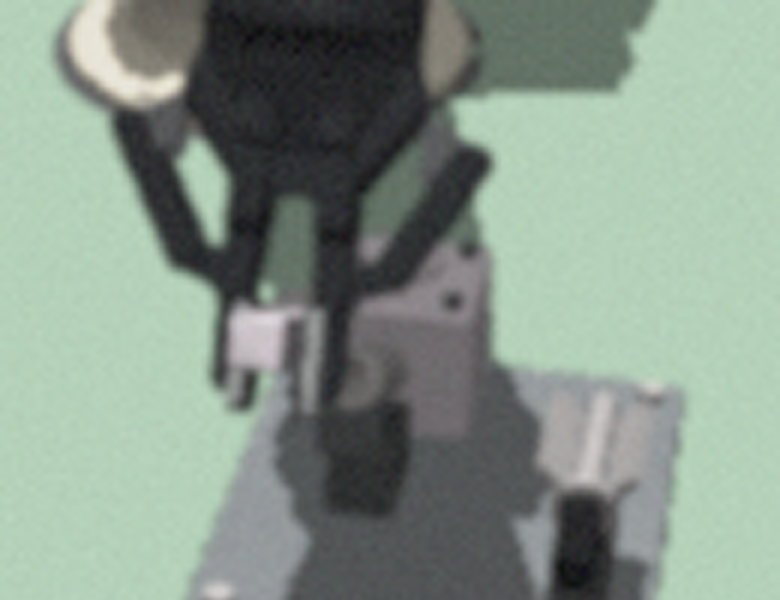

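View pics/t18.png

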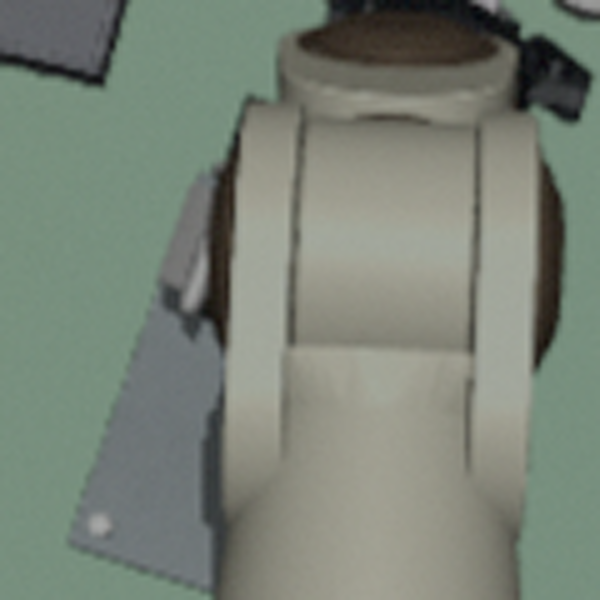

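```bash
python3 -m pendant '[[0.006,-0.03,0.045,-0.002,0,0.001,1],[0.005,-0.03,0.045,-0.001,0,0,1],[0,0,0,0,0,0,1]]'; python3 - <<'E'
from st import *
from workcell import bot
planP(bot,Hrod,rodT(.012,0))
E
```

```text
time: 14.1
ee_pos: [0.6659, -0.072, 0.1277]
tcp_rot: [149.5, -0.1, 71.5]
wrist_force: [-0.2, 0.6, -2.9]
opening: 0.0171
dist 10.7mm ang 0.48 N=1 row [0.0027, -0.0414, 0.0113, 0.0025, 0.0, -0.001, 1.0]
 whole shift mm [  0.7 -10.3   2.8] rot deg [ 0.45  0.01 -0.17]
```

```bash
python3 -m pendant '[[0.003,-0.02,0.014,0.003,0,-0.001,1],[0,0,0,0,0,0,1]]'; python3 - <<'E'
from st import *
from workcell import bot
planP(bot,Hrod,rodT(.010,0))
T,o=cur(bot);P=T@Hrod
c=bot.calibration('scene')
im=bot.camera('scene')[...,::-1].copy()
v=cv2.resize(im[180:240,250:330],None,fx=9,fy=9,interpolation=cv2.INTER_CUBIC);oo=np.array([250,180])
for L in box(-.04,.05,.009): ln(v,c,tr(P,L),(0,255,255),9,oo)
ln(v,c,tr(tubeT(mouth,psi),circ(0,.013)),(0,0,255),9,oo);ln(v,c,tr(tubeT(mouth,psi),circ(0,.008)),(0,0,255),9,oo)
cv2.imwrite('pics/s19.png',v)
E
```

```text
time: 14.3
ee_pos: [0.6639, -0.0708, 0.1227]
tcp_rot: [150.1, 0.0, 71.7]
wrist_force: [-0.5, -0.5, -2.3]
opening: 0.0169
dist 7.9mm ang 0.11 N=1 row [0.001, -0.0315, -0.0013, -0.0006, 0.0001, -0.0, 1.0]
 whole shift mm [ 0.3 -7.9 -0.3] rot deg [-0.11  0.01 -0.01]
```

View pics/s19.png

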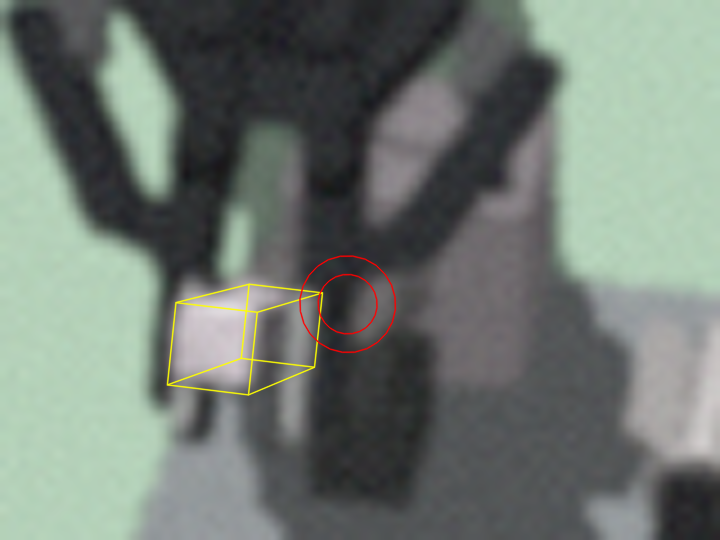

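```bash
python3 -m pendant '[[0.001,-0.04,-0.001,0,0,0,1],[0,-0.04,0,0,0,0,1],[0,0,0,0,0,0,1]]'; python3 - <<'E'
from st import *
from workcell import bot
planP(bot,Hrod,rodT(-.02,0)); print(bot.get_obs()['torque'])
E
```

```text
time: 14.65
ee_pos: [0.647, -0.0648, 0.1141]
tcp_rot: [150.0, -0.0, 71.7]
wrist_force: [0.2, -0.4, -2.5]
opening: 0.0169
dist 18.0mm ang 0.05 N=1 row [-0.0008, -0.072, 0.0047, 0.0002, -0.0001, -0.0002, 1.0]
 whole shift mm [ -0.2 -18.    1.2] rot deg [ 0.03 -0.01 -0.03]
[0.11973294 0.55349075 0.02725392]
```

```bash
python3 -m pendant '[[0,-0.04,0.004,0,0,0,1],[0,-0.03,0.002,0,0,0,1],[0,0,0,0,0,0,1]]'; python3 - <<'E'
from st import *
from workcell import bot
planP(bot,Hrod,rodT(-.04,0)); print(bot.get_obs()['torque'])
E
```

```text
time: 14.95
ee_pos: [0.6318, -0.0596, 0.1033]
tcp_rot: [149.9, -0.0, 71.7]
wrist_force: [0.1, -0.7, -1.3]
opening: 0.0166
dist 18.7mm ang 0.07 N=1 row [-0.0013, -0.0747, -0.0004, 0.0003, -0.0002, -0.0001, 1.0]
 whole shift mm [ -0.3 -18.7  -0.1] rot deg [ 0.06 -0.03 -0.02]
[0.19768997 0.55125128 0.05857313]
```

```bash
python3 -m pendant '[[-0.001,-0.04,0,0,0,0,1],[-0.001,-0.04,0,0,0,0,1],[0,0,0,0,0,0,1]]'; python3 - <<'E'
from st import *
from workcell import bot
planP(bot,Hrod,rodT(-.06,0)); print(bot.get_obs()['torque'])
c=bot.calibration('wrist')
im=bot.camera('wrist')[...,::-1].copy();cv2.imwrite('pics/w20.png',im)
overlay(im,c,tubeT(mouth,psi),None,(150,0,400,260),2.3,'pics/o20.png')
E
```

```text
time: 15.25
ee_pos: [0.6136, -0.0542, 0.0923]
tcp_rot: [149.9, -0.0, 71.7]
wrist_force: [0.1, -0.1, -2.7]
opening: 0.0168
dist 16.8mm ang 0.06 N=1 row [0.0009, -0.0671, -0.0006, 0.0003, -0.0002, -0.0001, 1.0]
 whole shift mm [  0.2 -16.8  -0.1] rot deg [ 0.06 -0.03 -0.01]
[0.16694005 0.52113967 0.00925571]
```

View pics/o20.png

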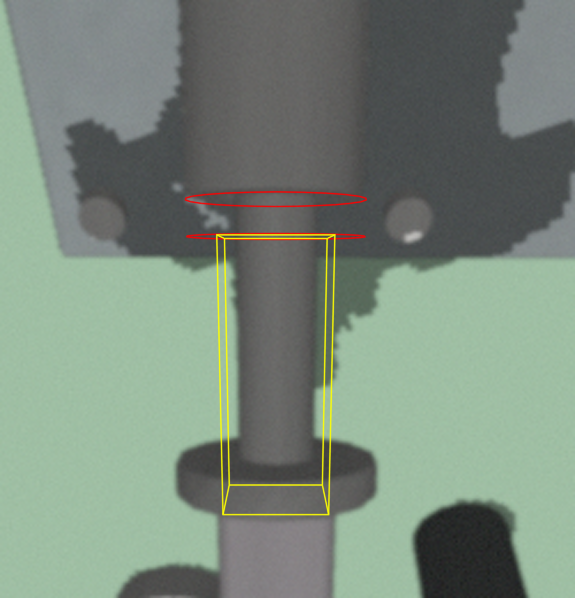

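```bash
python3 -m pendant '[[0,-0.05,0,0,0,0,1],[0,-0.05,0,0,0,0,1],[0,0,0,0,0,0,1]]'; python3 - <<'E'
from st import *
from workcell import bot
planP(bot,Hrod,rodT(-.08,0)); print(bot.get_obs()['torque'])
E
```

```text
time: 15.6
ee_pos: [0.5936, -0.0473, 0.0807]
tcp_rot: [149.8, -0.1, 71.7]
wrist_force: [-0.5, -0.2, -1.3]
opening: 0.0167
dist 12.6mm ang 0.21 N=1 row [-0.0001, -0.0505, 0.0014, 0.0011, -0.0003, -0.0002, 1.0]
 whole shift mm [ -0.  -12.6   0.4] rot deg [ 0.2  -0.06 -0.04]
[ 0.15639643  0.55367548 -0.03978226]
```

```bash
python3 -m pendant '[[0,-0.03,0.001,0.001,0,0,1],[0,-0.012,0,0,0,0,1],[0,0,0,0,0,0,1]]'; python3 - <<'E'
from st import *
from workcell import bot
planP(bot,Hrod,rodT(-.08,0)); print(bot.get_obs()['torque'])
im=bot.camera('wrist')[...,::-1].copy();cv2.imwrite('pics/w21.png',im)
E
```

```text
time: 15.9
ee_pos: [0.5852, -0.0443, 0.0757]
tcp_rot: [149.9, -0.1, 71.7]
wrist_force: [0.7, 0.2, -2.6]
opening: 0.0165
dist 2.4mm ang 0.13 N=1 row [-0.0009, -0.0095, 0.0022, 0.0005, -0.0005, -0.0003, 1.0]
 whole shift mm [-0.2 -2.4  0.5] rot deg [ 0.09 -0.08 -0.05]
[0.17174841 0.55111942 0.00340295]
```

View pics/w21.png

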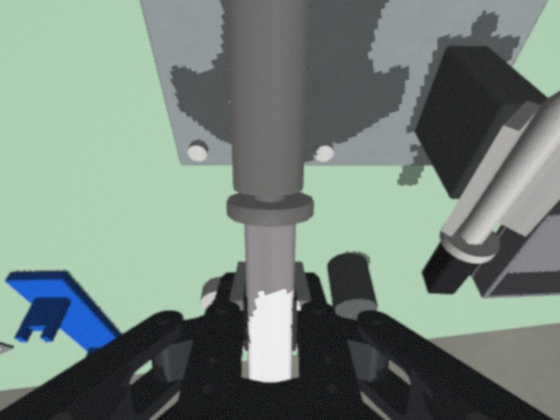

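Collar nearly at the mouth; press gently to the stop.

```bash
python3 -m pendant '[[0,-0.01,0.001,0,0,0,1],[0,-0.01,0,0,0,0,1],[0,0,0,0,0,0,1]]'; python3 - <<'E'
from st import *
from workcell import bot
planP(bot,Hrod,rodT(-.08,0))
T,o=cur(bot);print("axial F",o['wrist_force']@d3)
E
python3 -m pendant '[[0,-0.012,0,0,0,0,1],[0,-0.012,0,0,0,0,1]]'; python3 - <<'E'
from st import *
from workcell import bot
planP(bot,Hrod,rodT(-.08,0))
T,o=cur(bot);print("axial F",o['wrist_force']@d3)
im=bot.camera('wrist')[...,::-1].copy();cv2.imwrite('pics/w22.png',cv2.resize(im[130:260,180:360],None,fx=4,fy=4,interpolation=cv2.INTER_CUBIC))
E
```

```text
time: 16.25
ee_pos: [0.5828, -0.0434, 0.0746]
tcp_rot: [149.7, -0.1, 71.6]
wrist_force: [0.3, 0.8, -1.4]
opening: 0.0165
dist 1.0mm ang 0.33 N=1 row [-0.001, 0.0015, 0.0034, 0.0017, -0.0004, -0.0006, 1.0]
 whole shift mm [-0.3  0.4  0.9] rot deg [ 0.3  -0.08 -0.11]
axial F -0.7210607070521562
time: 16.45
ee_pos: [0.5824, -0.0432, 0.0763]
tcp_rot: [149.0, -0.2, 71.5]
wrist_force: [14.3, -5.2, -3.0]
opening: 0.0165
dist 2.5mm ang 1.00 N=1 row [-0.0015, -0.0005, 0.01, 0.0054, -0.0004, -0.0014, 1.0]
 whole shift mm [-0.4 -0.1  2.5] rot deg [ 0.96 -0.07 -0.26]
axial F 11.697100575896739
```

View pics/w22.png

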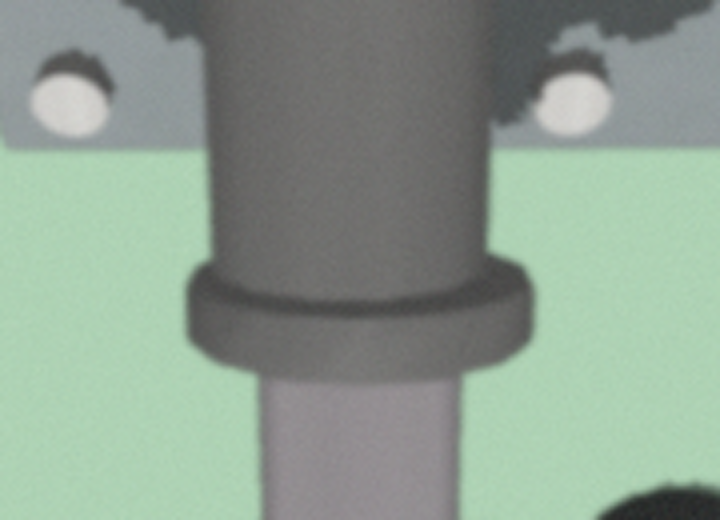

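```bash
python3 -m pendant '[[0,-0.012,0.003,0.002,0,0,1],[0,-0.012,0.003,0.002,0,0,1]]'; python3 - <<'E'
from st import *
from workcell import bot
planP(bot,Hrod,rodT(-.06,0))
T,o=cur(bot);print("axial F",o['wrist_force']@d3)
E
```

```text
time: 16.7
ee_pos: [0.5822, -0.0432, 0.0764]
tcp_rot: [149.1, -0.3, 71.4]
wrist_force: [12.0, -6.6, -3.1]
opening: 0.0168
dist 20.2mm ang 0.96 N=1 row [-0.0007, 0.0801, 0.0121, 0.0048, -0.0003, -0.0023, 1.0]
 whole shift mm [-0.2 20.   3. ] rot deg [ 0.86 -0.05 -0.41]
axial F 10.073896819161872
```

Seated. Draw it back out.

```bash
python3 -m pendant '[[0,0.03,0.003,0.002,0,-0.001,1],[0,0.05,0.003,0.002,0,-0.001,1],[0,0,0,0,0,0,1]]'; python3 - <<'E'
from st import *
from workcell import bot
planP(bot,Hrod,rodT(-.02,0))
T,o=cur(bot);print("axial F",o['wrist_force']@d3,o['wrist_force'])
E
```

```text
time: 17.0
ee_pos: [0.6, -0.0491, 0.0861]
tcp_rot: [149.9, -0.1, 71.7]
wrist_force: [-0.1, 0.3, -2.3]
opening: 0.0169
dist 38.9mm ang 0.16 N=1 row [-0.0011, 0.1556, 0.0072, 0.0007, -0.0005, -0.0002, 1.0]
 whole shift mm [-0.3 38.9  1.8] rot deg [ 0.13 -0.08 -0.03]
axial F -1.3082438943273775 [-0.07247295  0.34170787 -2.31147129]
```

```bash
python3 -m pendant '[[0,0.08,0.003,0,0,0,1],[0,0.08,0.002,0,0,0,1],[0,0,0,0,0,0,1]]'; python3 - <<'E'
from st import *
from workcell import bot
planP(bot,Hrod,rodT(.03,0))
T,o=cur(bot);print(o['wrist_force'])
E
```

```text
time: 17.3
ee_pos: [0.6329, -0.0602, 0.1035]
tcp_rot: [150.1, -0.0, 71.7]
wrist_force: [0.0, 0.6, -1.5]
opening: 0.0169
dist 50.2mm ang 0.10 N=2 row [-0.0003, 0.1003, -0.0012, -0.0002, -0.0002, 0.0, 1.0]
 whole shift mm [-0.1 50.2 -0.6] rot deg [-0.09 -0.06  0.  ]
[ 0.03013178  0.61130009 -1.53052038]
```

```bash
python3 -m pendant '[[0,0.1,-0.001,0,0,0,1],[0,0.1,-0.001,0,0,0,1],[0,0,0,0,0,0,1]]'; python3 - <<'E'
from st import *
from workcell import bot
T,o=cur(bot);P=T@Hrod;print("tip out",(tr(P,[[-.126,0,0]])[0]-mouth)@d3)
planP(bot,Hrod,levelP([.60,-.02,.26],psi,0))
E
```

```text
time: 17.6
ee_pos: [0.6715, -0.0732, 0.1256]
tcp_rot: [150.4, 0.0, 71.8]
wrist_force: [-0.6, 0.6, -1.5]
opening: 0.0169
tip out 0.026550003285232365
dist 116.7mm ang 29.56 N=4 row [0.0281, -0.0549, -0.1004, 0.041, 0.0, 0.0001, 1.0]
 whole shift mm [  28.1  -34.2 -108. ] rot deg [2.956e+01 1.000e-02 6.000e-02]
```

```bash
python3 -m pendant '[[0,0,-0.12,0.03,0,0,1],[0.03,-0.04,-0.1,0.041,0,0,1],[0.03,-0.05,-0.1,0.041,0,0,1],[0.03,-0.05,-0.1,0.041,0,0,1]]'; cat >> st.py <<'E'
beam=np.array([.4757,.3676,.105]); byaw=2.7
bx=np.array([np.cos(np.radians(byaw)),np.sin(np.radians(byaw)),0])
E
python3 - <<'E'
from st import *
from workcell import bot
planP(bot,Hrod,levelP(beam+bx*.126+[0,0,.10],byaw,0))
T,o=cur(bot);P=T@Hrod;print(P[:3,3],o['q'])
E
```

```text
time: 18.0
ee_pos: [0.5979, -0.0275, 0.2029]
tcp_rot: [179.8, 0.4, 71.7]
wrist_force: [1.5, -0.9, -2.0]
opening: 0.0168
dist 405.0mm ang 20.99 N=11 row [0.1453, -0.0205, 0.0196, 0.0001, 0.0002, -0.0106, 1.0]
 whole shift mm [ 382.8 -121.2   52.5] rot deg [  0.11   0.39 -20.99]
[ 0.59643946 -0.02665987  0.26031999] [-2.427735   11.82736738 18.01820101 96.12116552 -0.39494409 15.86179076]
```

```bash
python3 -m pendant '[[0.145,-0.02,0.01,0,0,-0.011,1],[0.145,-0.02,0.01,0,0,-0.011,1],[0.145,-0.02,0.01,0,0,-0.011,1],[0.145,-0.02,0.01,0,0,-0.011,1],[0.145,-0.02,0.01,0,0,-0.011,1],[0.145,-0.02,0.01,0,0,-0.011,1],[0.145,-0.02,0.01,0,0,-0.011,1],[0.145,-0.02,0.01,0,0,-0.011,1],[0.145,-0.02,0.02,0,0,-0.01,1]]'; python3 - <<'E'
from st import *
from workcell import bot
planP(bot,Hrod,levelP(beam+bx*.126+[0,0,.08],byaw,0))
T,o=cur(bot);P=T@Hrod;print(P[:3,3],o['q'])
E
```

```text
time: 18.9
ee_pos: [0.6038, 0.3085, 0.1701]
tcp_rot: [-179.0, 0.7, 89.7]
wrist_force: [0.4, -0.5, -1.5]
opening: 0.0168
dist 77.7mm ang 3.29 N=2 row [0.131, 0.0006, 0.0837, -0.0028, 0.0019, -0.0085, 1.0]
 whole shift mm [65.6 -0.4 41.7] rot deg [-1.02  0.67 -3.06]
[0.60326294 0.30921604 0.22746542] [27.14142543 24.64827518 30.43518553 96.99535995 -0.16142114 27.49885264]
```

```bash
python3 -m pendant '[[0.131,0,0.05,-0.003,0.002,-0.009,1],[0.131,0,0.1,-0.003,0.002,-0.009,1],[0,0,0,0,0,0,1]]'; python3 - <<'E'
from st import *
from workcell import bot
planP(bot,Hrod,levelP(beam+bx*.126+[0,0,.05],byaw,0))
c=bot.calibration('top');s=bot.calibration('scene')
T,o=cur(bot);P=T@Hrod
im=bot.camera('top')[...,::-1].copy();im2=bot.camera('scene')[...,::-1].copy();w=bot.camera('wrist')[...,::-1].copy()
cv2.imwrite('pics/w23.png',w);cv2.imwrite('pics/t23raw.png',im);cv2.imwrite('pics/s23raw.png',im2)
drawpart(im,c,P,GA,(75,130,195,270),4,'pics/t23.png');drawpart(im2,s,P,GA,(360,110,500,250),4.2,'pics/s23.png')
E
```

```text
time: 19.2
ee_pos: [0.597, 0.3802, 0.127]
tcp_rot: [-179.8, 0.1, 93.4]
wrist_force: [-0.9, -0.9, -3.1]
opening: 0.0163
dist 30.8mm ang 0.72 N=1 row [-0.0277, 0.0231, 0.1176, -0.0012, 0.0004, 0.0038, 1.0]
 whole shift mm [-6.9  5.8 29.4] rot deg [-0.22  0.08  0.68]
```

View pics/t23.png

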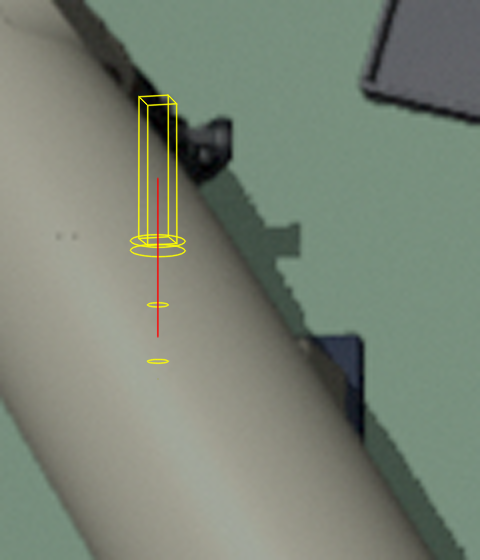

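View pics/s23.png

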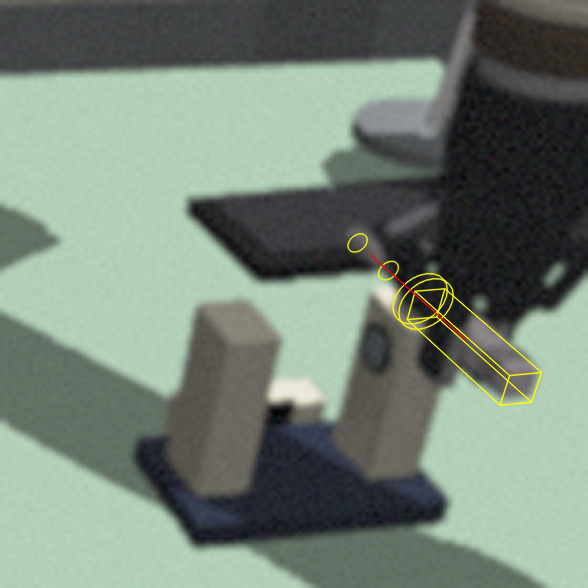

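View pics/w23.png

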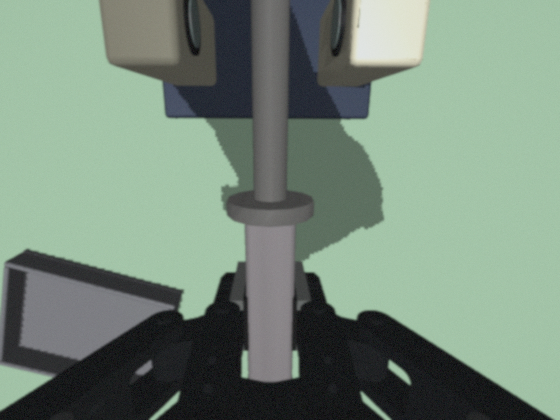

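```bash
python3 -m pendant '[[-0.015,0.012,0.06,-0.001,0,0.002,1],[-0.013,0.012,0.06,-0.001,0,0.002,1],[0,0,0,0,0,0,1]]'; python3 - <<'E'
from st import *
from workcell import bot
planP(bot,Hrod,levelP(beam+bx*.126+[0,0,.02],byaw,0))
E
```

```text
time: 19.65
ee_pos: [0.6072, 0.3673, 0.1057]
tcp_rot: [179.3, -0.1, 92.2]
wrist_force: [-0.2, -0.3, -2.4]
opening: 0.0166
dist 38.8mm ang 0.87 N=1 row [0.0257, -0.0175, 0.1522, 0.0038, -0.0005, -0.003, 1.0]
 whole shift mm [ 6.4 -4.4 38.1] rot deg [ 0.68 -0.09 -0.55]
```

```bash
python3 -m pendant '[[0.012,-0.008,0.05,0.002,0,-0.001,1],[0.01,-0.008,0.05,0.002,0,-0.001,1],[0,0,0.02,0,0,0,1],[0,0,0,0,0,0,1]]'; python3 - <<'E'
from st import *
from workcell import bot
planP(bot,Hrod,levelP(beam+bx*.126+[0,0,.0],byaw,0))
c=bot.calibration('wrist');w=bot.camera('wrist')[...,::-1].copy();cv2.imwrite('pics/w24.png',w)
E
```

```text
time: 20.05
ee_pos: [0.6038, 0.3717, 0.0766]
tcp_rot: [180.0, -0.2, 92.4]
wrist_force: [-0.1, 0.4, -2.1]
opening: 0.0163
dist 29.1mm ang 0.34 N=1 row [0.0072, -0.0026, 0.1161, 0.0002, -0.0009, -0.0016, 1.0]
 whole shift mm [ 1.8 -0.6 29. ] rot deg [ 0.04 -0.17 -0.29]
```

View pics/w24.png

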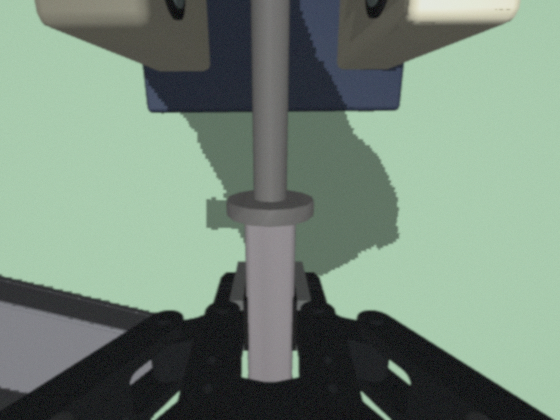

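```bash
python3 -m pendant '[[0.004,-0.002,0.04,0,-0.001,-0.001,1],[0.004,-0.002,0.04,0,0,-0.001,1],[0,0,0.03,0,0,0,1],[0,0,0,0,0,0,1]]'; python3 - <<'E'
from st import *
from workcell import bot
planP(bot,Hrod,levelP(beam+bx*.126+[0,0,.0],byaw,0))
T,o=cur(bot);P=T@Hrod
c=bot.calibration('scene');im=bot.camera('scene')[...,::-1].copy();cv2.imwrite('pics/s25raw.png',im)
drawpart(im,c,P,GA,(370,140,490,240),6.5,'pics/s25.png')
im=bot.camera('wrist')[...,::-1].copy();cv2.imwrite('pics/w25.png',im)
E
```

```text
time: 20.5
ee_pos: [0.6028, 0.3744, 0.0475]
tcp_rot: [179.9, -0.0, 92.8]
wrist_force: [-0.0, 0.3, -2.5]
opening: 0.0167
dist 0.9mm ang 0.16 N=1 row [-0.0034, 0.001, -0.0002, 0.0005, -0.0, 0.0007, 1.0]
 whole shift mm [-0.8  0.3 -0.1] rot deg [ 0.09 -0.    0.13]
```

View pics/s25.png

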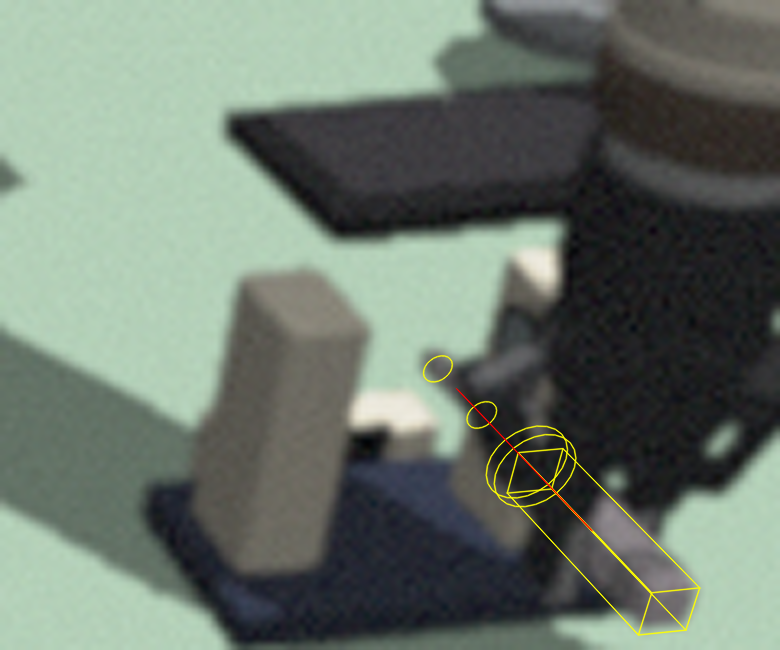

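View pics/w25.png

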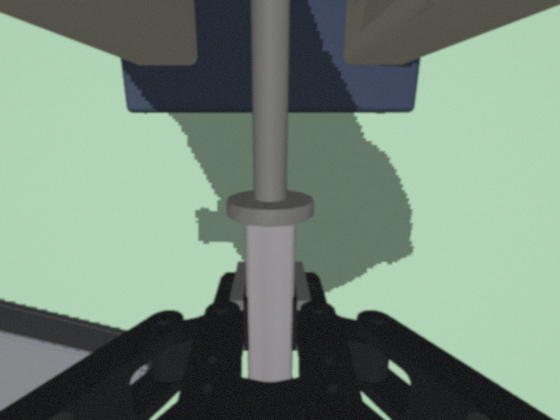

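```bash
python3 - <<'E'
from st import *
from workcell import bot
im=cv2.imread('pics/s25raw.png')
T,o=cur(bot);P=T@Hrod;c=bot.calibration('scene')
print(proj(c,tr(P,[[-.126,0,0],[.05,0,0],[.05,.009,.009],[.05,-.009,.009],[.05,.009,-.009],[.05,-.009,-.009]])))
print("beam",proj(c,beam), "1mm x,y,z", [proj(c,beam+.001*e)-proj(c,beam) for e in np.eye(3)])
cv2.imwrite('pics/a.png',cv2.resize(im[188:212,425:465],None,fx=18,fy=18,interpolation=cv2.INTER_CUBIC))
cv2.imwrite('pics/b.png',cv2.resize(im[210:242,455:487],None,fx=18,fy=18,interpolation=cv2.INTER_CUBIC))
E
```

```text
[[435.04591162 193.77281779]
 [472.73330439 233.15084371]
 [477.46658087 229.50181152]
 [470.07726253 230.25042272]
 [475.35379226 236.01243944]
 [468.03573478 236.77234834]]
beam [[434.71239719 194.10797971]] 1mm x,y,z [array([[0.16653231, 0.19568972]]), array([[ 0.36648708, -0.02077059]]), array([[ 0.0812177 , -0.33173236]])]
```

View pics/a.png

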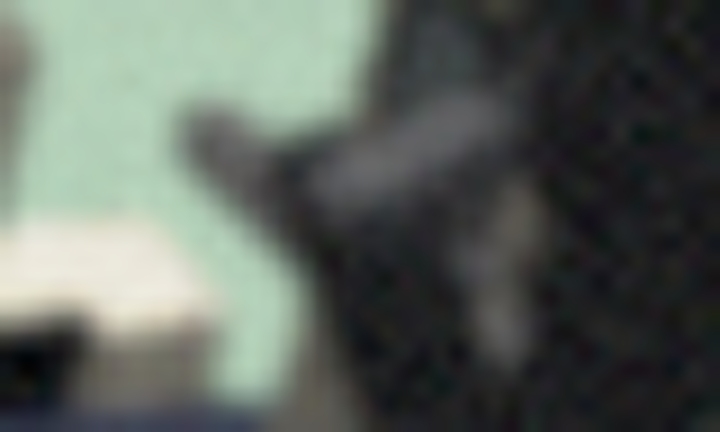

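View pics/b.png

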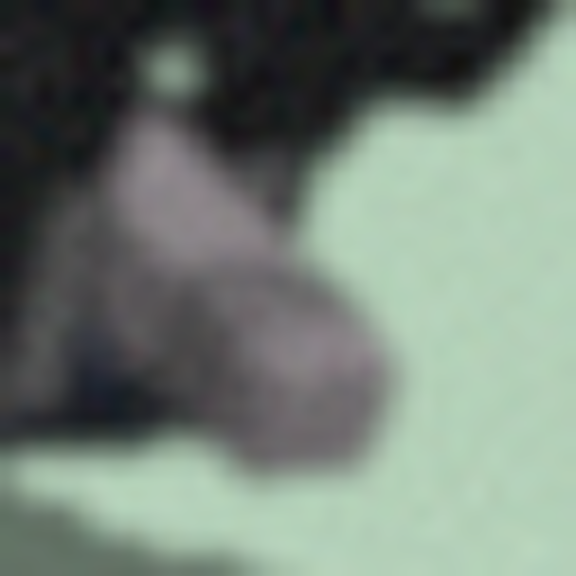

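```bash
python3 - <<'E'
from st import *
from workcell import bot
c=bot.calibration('wrist')
for L in(.03,.04,.05,.06): print(L,proj(c,np.array([*(beam+bx*L)[:2],.02])))
T,o=cur(bot);P=T@Hrod
print(proj(c,tr(P,[[-.046,0,0],[-.08,0,0]])), tr(P,[[-.126,0,0]])-beam, o['qd'],o['wrist_force'])
E
```

```text
0.03 [[267.93329478  73.52488707]]
0.04 [[267.91160447  92.26793395]]
0.05 [[267.8905901  110.42689118]]
0.06 [[267.87022055 128.02864286]]
[[269.02185501 195.06640938]
 [269.02010296  95.90818771]] [[-7.29743038e-06  6.99751862e-04  9.62293046e-04]] [-0.08568589 -0.47472323  0.85329833  0.36624916 -0.03691049 -0.0220788 ] [ 0.71111068 -0.45773626 -1.84890775]
```

```bash
python3 -m pendant '[[0,0,0,0,0,0,1],[0,0,0,0,0,0,1],[0,0,0,0,0,0,1],[0,0,0,0,0,0,1],[0,0,0,0,0,0,1]]'; python3 - <<'E'
from st import *
from workcell import bot
T,o=cur(bot);P=T@Hrod
print((tr(P,[[-.126,0,0]])-beam)*1e3, np.degrees(np.arcsin(P[2,0])),np.degrees(np.arctan2(P[1,0],P[0,0])))
im=bot.camera('scene')[...,::-1].copy();cv2.imwrite('pics/s26.png',cv2.resize(im[140:330,220:500],None,fx=2.8,fy=2.8,interpolation=cv2.INTER_CUBIC))
E
```

```text
time: 21.1
ee_pos: [0.604, 0.375, 0.0508]
tcp_rot: [179.7, -0.1, 92.8]
wrist_force: [-0.5, -0.5, -1.9]
opening: 0.0166
[[0.65298031 0.97801304 2.53522787]] 0.2903006674811078 2.8153179623331086
```

View pics/s26.png

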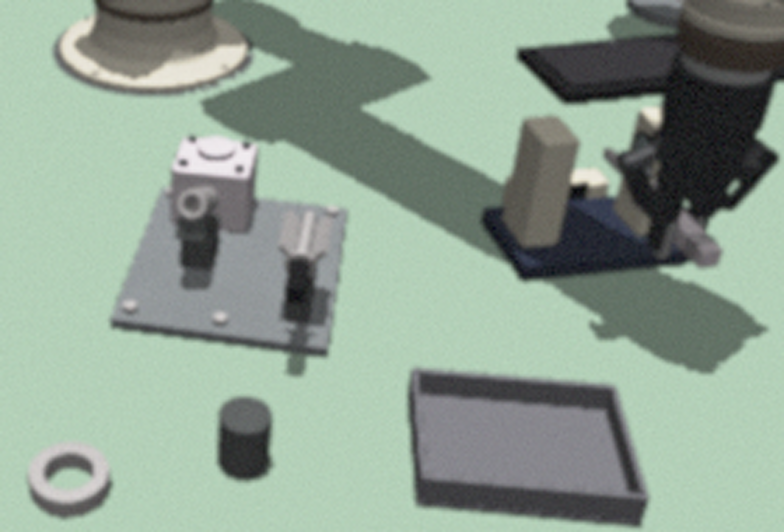

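```bash
python3 -m pendant '[[-0.002,-0.002,0.006,0.001,0,0,1],[0,0,0.004,0,0,0,1],[0,0,0.001,0,0,0,1]]'; python3 - <<'E'
from st import *
from workcell import bot
for i in range(4):
    T,o=cur(bot);P=T@Hrod
    print(o['time'],(tr(P,[[-.126,0,0]])-beam)*1e3, np.degrees(np.arcsin(P[2,0])),np.abs(o['qd']).max())
    if i<3: bot.camera('scene')
E
```

```text
time: 21.45
ee_pos: [0.6035, 0.3744, 0.0479]
tcp_rot: [179.9, -0.1, 92.8]
wrist_force: [-1.1, -0.2, -2.4]
opening: 0.0166
21.45 [[0.3865135  0.396072   0.04070937]] 0.10071950229602943 0.2337143564397317
21.5 [[0.37071712 0.40217506 0.00836574]] 0.09632238252497786 0.08203123877754648
21.55 [[0.38739726 0.38418741 0.07520591]] 0.10104175058215252 0.1871300464318619
21.6 [[0.36104502 0.4507891  0.16104923]] 0.10430167948806965 0.16381021167228232
```

Tip is within 0.5 mm of the beam point by my model, level, and holding still. Handing in.

```bash
python3 - <<'E'
from workcell import bot
print(bot.job_done()); o=bot.get_obs(); print(o['time'],o['ee_pos'],o['opening'])
E
```

```text
the job is handed in; nothing more can be done
None
the job is handed in; nothing more can be done
```

The job is handed in at 21.6 s of robot time, with every step done in the order asked.

- **Plug pin:** I drew it out and laid it in the V notch. The pictures show its shaft in the groove with both ends clear and the flange and grip beyond the end.
- **Gauge rod:** I pushed it down the tube until the collar stopped on the mouth, at about 10–12 N along the axis, with the collar seen against the mouth. I then drew it back out.
- **Final pose:** The rod is held along the reader gap. My last check put the tip about 0.6 mm from the beam point, level to 0.1° and still. The scene camera agreed to about 0.5 px, taken just before a final shift of 1 mm or so.
- **Bystanders:** The ring gauge, steel cylinder and tray look undisturbed in the last scene picture.

Some things failed or disagreed:

- **First grasp:** The first attempt on the pin closed empty. The cameras put the real fingertips about 37 mm behind the reported TCP, so I corrected for that from then on.
- **Wrist-camera tilt:** Fits to the wrist camera showed both gripped parts tilted about 5° in the jaws. I took this as camera bias, because the rod had been lifted level from its cradle. The pin was therefore lowered slightly foot-down, and it settled flat on release.
- **Reader midline:** In the wrist view the middle of the reader's base lay about 2 mm to the side of the rod, but the middle of the two heads lay within about 0.6 mm. I did not correct for this.
- **Handle height:** The handle's end looked about 2 mm off its expected place in the scene view (at most about 0.6° of tilt).

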